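# Put an inspection set back into its own pockets

## Task

The four pieces of the inspection set in the blue tray have been put back on each other's pockets, so they lie on top instead of in them. Move each into the pocket cut for it - the gear into the round pocket, the vee block into the rectangular one, the plug gauge into the wider long one, the paint marker into the narrow long one - setting a piece aside on the bare bench where you need a free spot. All four must end lying flat and fully down in their own pockets, the gear hub up and the vee upward, let go of.

Things in the scene. Friction and masses are not known exactly. Their poses are not given: they have to be found in the camera images.
- gear: Bright steel spur gear, 56 mm diameter over the teeth, toothed rim 12 mm thick, with a narrower hub on top (20 mm in all), about 160 g, lying flat, hub up; starts on top of one of the two long pockets. Origin at the centre of its underside, z up.
- vee_block: Dark steel vee block, 43 (x) x 57 (y) x 46 mm tall, vee upward, about 620 g; starts on top of one of the two long pockets. Origin at the centre of its underside, z up. It goes in either way round.
- gauge_mid (a point): Middle of the bright steel double-ended plug gauge on its axis, 10.5 mm above its support. 112 mm long (y axis), 140 g; ends 23 mm (-y, 19 mm long) and 19 mm (+y, 25 mm long) in diameter, handle between 14 mm thick, from 6.5 mm below to 7.5 mm above this point. Starts across the round or the rectangular pocket. Round: may roll on an open surface. Fits either way round.
- marker_mid (a point): Middle of the black-and-white paint marker: 136 mm long along its y axis, 14 mm thick, about 20 g; starts lying across the round or the rectangular pocket. This point is on its axis, 7 mm above what it lies on. It goes in either way round.
- gear_nest: Fixed insert module in the tray, 98 (x) x 162 (y) x 20 mm, dark grey face, yellow pocket floor; in any of the tray's four corners. Origin: centre of its underside, z up. Pocket in the middle, 6 mm deep (floor z = 14 mm, face z = 20 mm), sloping walls: round, 59 mm wide at the floor, 65 mm at the face, for the gear (rim stands 6 mm proud).
- vee_nest: Fixed insert module in the tray, 98 (x) x 162 (y) x 20 mm, dark grey face, yellow pocket floor; in any of the tray's four corners. Origin: centre of its underside, z up. Pocket in the middle, 6 mm deep (floor z = 14 mm, face z = 20 mm), sloping walls: rectangular, 46 x 60 mm (along y) at the floor, 52 x 66 mm at the face, for the vee block.
- gauge_nest: Fixed insert module in the tray, 98 (x) x 162 (y) x 20 mm, dark grey face, yellow pocket floor; in any of the tray's four corners. Origin: centre of its underside, z up. Pocket in the middle, 6 mm deep (floor z = 14 mm, face z = 20 mm), sloping walls: the wider long one, 26 x 116 mm (along y) at the floor, 31 x 121 mm at the face, for the plug gauge.
- marker_nest: Fixed insert module in the tray, 98 (x) x 162 (y) x 20 mm, dark grey face, yellow pocket floor; in any of the tray's four corners. Origin: centre of its underside, z up. Pocket in the middle, 6 mm deep (floor z = 14 mm, face z = 20 mm), sloping walls: the narrow long one, 17 x 140 mm (along y) at the floor, 23 x 146 mm at the face, for the marker.
- tray: Fixed blue steel tray holding the four parallel modules in two rows of two (centres 100 mm apart in x, 164 mm in y), faces 23 mm above the bench. 208 x 336 mm; origin: centre of its underside; y along its length, yaw within 0.3 rad. A wire handle stands out 21 mm at each end; beyond the one at -y 100 mm of bare bench, as broad as the tray, is room to set things aside.
There are look-alikes about, which are no part of the job. Leave any orange or turquoise look-alike of the gear alone.

How it is judged:
At the end, for the whole second after the job is handed in: All four are at rest, level (0.12 rad), fully down in their own pockets (gear, vee block within 2.5 mm of the floor; gauge, marker within 3 mm of seated height), centred within 7 mm (gear, vee block) or 8 mm (gauge, marker), lined up with the pocket within 0.12 rad (not the gear), and released (horizontal distance between gear and gear_nest below 0.007 m and z of gear in the frame of gear_nest below 0.0165 m and angle between each of gear, vee_block's own z axis and vertical below 0.12 rad and linear speed of each of gear, vee_block below 0.02 m/s and horizontal distance between vee_block and vee_nest below 0.007 m and z of vee_block in the frame of vee_nest below 0.0165 m and angle between the y axis of vee_block and the y axis of vee_nest, either way round below 0.12 rad and horizontal distance between gauge_mid and gauge_nest below 0.008 m and z of gauge_mid in the frame of gauge_nest below 0.0273 m and angle between the y axis of gauge_mid and the y axis of gauge_nest, either way round below 0.12 rad and horizontal distance between marker_mid and marker_nest below 0.008 m and z of marker_mid in the frame of marker_nest below 0.0237 m and angle between the y axis of marker_mid and the y axis of marker_nest, either way round below 0.12 rad); the robot touches nothing.
It also fails if it takes over 128 s, if anything falls off the work surface, if the arm or the gripper's body presses on something with over 40 N, if the wrist force passes 120 N, or if a joint passes its speed limit or range.

## Robot

A 6-joint arm with a two-finger parallel gripper is mounted at the origin on a cart in front of the work surface, level with it; the furniture and walls round the work are solid. World frame = base frame: x ahead of the robot, y to its left, z up, the work surface at z = 0. Lengths are in m, angles in rad, forces in N, time in s.
With the tool pointing down it reaches from about 0.3 to 0.875 m from the base axis. Payload 6.4 kg.
Tool frame: the origin (TCP) lies midway between the tips of the shut fingers; the grasp point (between the pads) lies 19 mm behind it; z points along the fingers, y is the line along which they close (so a half turn about z gives the same grasp; the last joint's range is limited). The gripper opens to 85 mm and grips with 20 to 120 N. Pads are 22 mm wide; open, the fingers measure 114 mm over their backs; the gripper's body (76 mm by 85 mm) begins 54 mm behind the grasp point. The pads swing forward as they close: fully open they stand 13 mm farther back than shut.
Start: joints at [1.105, 0.181, 1.607, -0, 1.354, -0.206], TCP at [0.148, 0.556, 0.231] pointing down, gripper open.
Joint ranges: [-2.99, 2.99], [-0.89, 2.07], [0.3, 2.58], [-1.14, 4.28], [0, 2.63], [-3.12, 3.12]. Speed limits (rad/s): [2.57, 2.57, 3.01, 3.14, 3.14, 3.14].

## Interface

Orientations are given as a unit quaternion [w, x, y, z].
In Python, from bench import ctrl gives the robot as it stands. The module is installed in compiled form; this text tells all that it offers.
- The arm moves only by the tool move_arm, never from a script. Its argument "plan" is one flat list of numbers, 6 for each row, row after row: the shift along the world's x, y, z in units of 50 mm (1.0 is 50 mm), then the turn, a rotation vector about the world's x, y, z in rad. A call has 1 to 10 rows; each row is the pose to reach, as a shift and turn from the pose commanded when the call began; what a row does not reach only later rows make up. A row lasts 1/8 s, in which the tool goes at most 62.5 mm and 10.7 degrees, less where a joint would pass 70% of its speed; a pose out of reach is approached as far as the arm can. A call with a gripper value outside its range is refused whole. "grip" is the finger opening in mm, from 0 to 85.4, set as the call begins (left out, the last holds). The fingers move at their own pace and stop on an object; the grip force is fixed at half the most. Time passes only in rows, so rows that repeat a pose let the fingers close. It gives the time, the measured TCP pose, the force, the opening and the grip force at its end, in the units of the state.
- ctrl.get_obs(): the state, without advancing time (a new reading comes with each control period).
- ctrl.camera(name): name is "side" or "top" or "wrist"; returns a dict with "pixels" (400x640x3 uint8, red, green, blue), "fx", "fy", "cx", "cy" (pixels), "dist_coeffs" ([k1, k2, p1, p2, k3] as OpenCV has them; the pictures are not rectified), "origin" and "attitude" of the camera in the world. Camera axes: x right, y down, z forward; pixel columns grow to the right and rows downward; lengths in m; the calibration is good to about 2 mm. A picture is of the moment at which its call begins. There is no depth.
- ctrl.hand_in(): hands the job in; it is judged then, once.
The state is a dict: "time_s": time; "q": joint angles; "dq": joint speeds; "joint_efforts": joint torques, N m; "eef_pos": TCP position; "eef_rot": TCP orientation; "wrist_force": force on the tool from outside, world axes, zero at the start; "torque": the same for the moment, N m; "opening": opening from 0.0 (shut) to 1.0 (fully open); "grasp_force": force on a finger pad.
Only numpy, scipy, OpenCV 4.12 (cv2) and the standard library are available. Lean on these libraries where they do the work, as an engineer would, in place of code of your own. Each camera call takes 0.05 s, during which the arm holds its last target. There are 200 camera calls.

## Working session

There is one attempt and no reset: what is moved stays moved. The work goes in short steps, Python scripts to look and compute and a tool call to move; the robot and the scene stay as the last step left them, time stands still between calls to the robot, and variables do not carry over. Pictures are saved under pics/ and viewed, at most 14 in all, crops included, and the job is handed in when it is done.

Besides the shell and the picture viewer there is one more tool, called by a JSON object that holds its "name" and its "arguments", one argument or row to a line. move_arm: Moves the arm, as the interface text tells. Its arguments: {"type":"object","properties":{"plan":{"type":"array"},"grip":{"type":"number"}},"required":["plan"]}

```bash
mkdir -p pics
cat > h.py <<'E'
import numpy as np, cv2
from scipy.spatial.transform import Rotation as R
from bench import ctrl
def rot(a):
    a=np.array(a,float)
    return a if a.shape==(3,3) else R.from_quat(a[[1,2,3,0]]).as_matrix()
def ray(c,px):
    px=np.array(px,float).reshape(-1,1,2)
    K=np.array([[c['fx'],0,c['cx']],[0,c['fy'],c['cy']],[0,0,1]])
    u=cv2.undistortPoints(px,K,np.array(c['dist_coeffs'],float))[:,0]
    d=np.c_[u,np.ones(len(u))]@rot(c['attitude']).T
    return np.array(c['origin'],float),d
def plane(c,px,z):
    o,d=ray(c,px); return o+d*((z-o[2])/d[:,2])[:,None]
def proj(c,P):
    P=(np.array(P,float).reshape(-1,3)-np.array(c['origin']))@rot(c['attitude'])
    K=np.array([[c['fx'],0,c['cx']],[0,c['fy'],c['cy']],[0,0,1]])
    return cv2.projectPoints(P,np.zeros(3),np.zeros(3),K,np.array(c['dist_coeffs'],float))[0][:,0]
def save(c,n,box=None,s=1):
    im=c['pixels'][:,:,::-1]
    if box: im=im[box[1]:box[3],box[0]:box[2]]
    cv2.imwrite('pics/'+n,cv2.resize(im,None,fx=s,fy=s,interpolation=cv2.INTER_CUBIC))
def load(n):
    import pickle; return pickle.load(open(n,'rb'))
def snap(name,f):
    import pickle; c=ctrl.camera(name); pickle.dump(c,open(f,'wb')); return c
E
python3 - <<'E'
from h import *
for n in ['top','side','wrist']:
    c=snap(n,n+'0.pkl'); save(c,n+'0.png'); print(n,c['origin'],c['attitude'],c['fx'],c['cx'],c['cy'],c['dist_coeffs'])
print(ctrl.get_obs())
E
```

```text
top [ 0.40894909 -0.03997     0.89883774] [ 0.02554786 -0.69676908  0.71629584 -0.0279361 ] 397.329119871508 314.81816850789954 195.5036296703698 [-0.09793346  0.          0.          0.          0.        ]
side [0.264786   0.72734139 0.43005058] [ 0.07003933 -0.12003598  0.84062725 -0.52348035] 452.54297409895764 321.4484836645518 188.78947873390578 [-0.09983935  0.          0.          0.          0.        ]
wrist [0.06875258 0.57566857 0.37401836] [0.12854928 0.78266206 0.60107203 0.0981203 ] 283.8088480787848 324.6058331620198 201.63416392435522 [0.00277185 0.         0.         0.         0.        ]
{'time_s': 0.15, 'q': array([ 1.10468168e+00,  1.81363899e-01,  1.60776883e+00, -6.33815473e-06,
        1.35381218e+00, -2.06286216e-01]), 'dq': array([ 1.10751026e-03, -2.99533346e-03, -3.89517672e-03,  8.07818134e-05,
       -4.17219837e-03, -1.60907561e-03]), 'joint_efforts': array([-9.52014379e-04, -4.45272124e+01, -3.51689494e+01, -4.35868515e-04,
        6.00254541e-03,  6.23088977e-05]), 'eef_pos': array([0.14750953, 0.55532035, 0.23059935]), 'eef_rot': array([-2.20135077e-04,  1.29548375e-01,  9.91572872e-01, -6.39295021e-04]), 'wrist_force': array([-0.23471341, -0.46130413,  0.55375021]), 'torque': array([0.0130339 , 0.01510252, 0.03962492]), 'grasp_force': 0.0, 'opening': 1.0017678421779084}
```

View pics/top0.png

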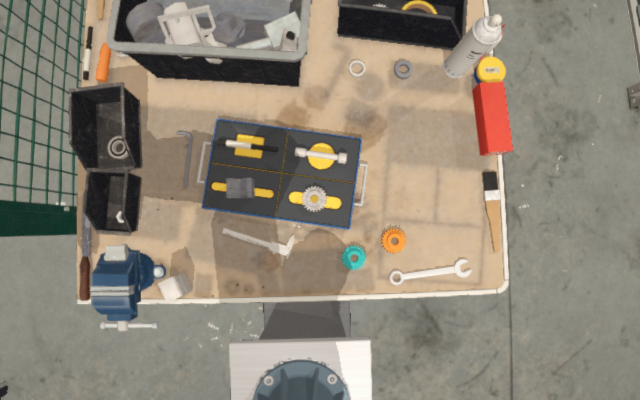

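View pics/side0.png

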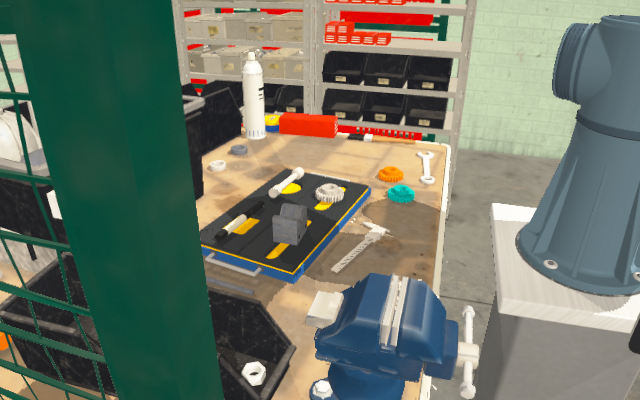

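The top view shows the tray at about (203–360, 118–228): marker across the rectangular pocket (248,146), gauge across the round pocket (321,156), vee block on a long pocket (241,188), gear on the other long pocket (315,199). There are teal and orange look-alike gears at (354,257) and (394,240). The steel gear at (315,199) is the only bright one that is hub-up on a long pocket. I'll confirm that in an enlarged crop.

Run:
```python
from h import *
c=load('top0.pkl'); save(c,'top0c.png',(190,100,380,240),4)
hsv=cv2.cvtColor(c['pixels'],cv2.COLOR_RGB2HSV)
m=cv2.inRange(hsv,(18,140,120),(35,255,255)); m[:110]=0;m[235:]=0;m[:,:200]=0;m[:,365:]=0
n,l,s,ce=cv2.connectedComponentsWithStats(m)
for i in range(1,n):
    if s[i,4]>15: print('y',s[i],ce[i])
b=cv2.inRange(hsv,(100,90,50),(125,255,255)); b[:110]=0;b[240:]=0;b[:,:195]=0;b[:,368:]=0
p=np.argwhere(b)[:,::-1].astype(np.float32); r=cv2.minAreaRect(p); bx=cv2.boxPoints(r)
print(r,bx); print(plane(c,bx,0.02))
```

```text
y [236 134  29  11 205] [250.37560976 138.9902439 ]
y [310 143  24  11 173] [322.01156069 147.74566474]
y [234 148  29  10 217] [248.30875576 152.48387097]
y [308 157  26  13 230] [320.00869565 162.79565217]
y [211 182  15  10 116] [218.49137931 186.28448276]
y [254 188  20  10 153] [263.53594771 192.60784314]
y [289 191  14  14 151] [295.43708609 197.29801325]
y [311 196   7   6  35] [314.05714286 198.34285714]
y [324 196  18  13 175] [333.01142857 202.49142857]
((281.60003662109375, 173.23281860351562), (149.04910278320312, 91.64515686035156), 8.004729270935059) [[201.4206  208.23103]
 [214.18262 117.4788 ]
 [361.77948 138.2346 ]
 [349.01746 228.98685]]
[[ 0.45403432  0.20966309  0.02      ]
 [ 0.65969887  0.17997112  0.02      ]
 [ 0.60184887 -0.15312666  0.02      ]
 [ 0.39933386 -0.11728323  0.02      ]]
```

View pics/top0c.png

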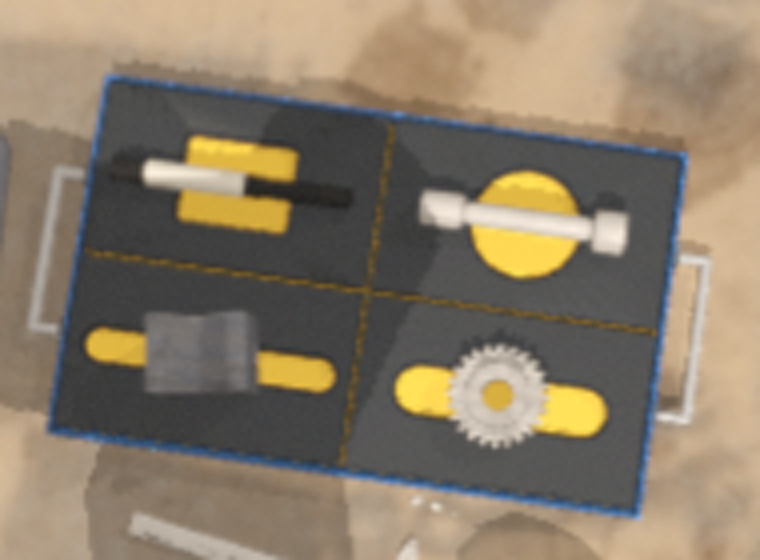

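The crop confirms it: bright gear hub-up at (315,199) on the shorter, wider long pocket (gauge nest); vee block on the longer, narrow one (marker nest). The marker lies on the rectangular pocket and the gauge on the round one. Next I'll go above the tray for a nearer look.

{"name": "move_arm", "arguments": {
  "plan": [0,0,1.2,0,0,0,0,0,2,0,0,0,1,-1.3,2,0,0,-0.18,2,-2.6,2,0,0,-0.36,3,-3.9,2,0,0,-0.54,4,-5.2,2,0,0,-0.72,5,-6.5,2,0,0,-0.9,6,-7.8,2,0,0,-1.08,6.6,-8.8,2,0,0,-1.26,7,-9.5,1,0,0,-1.4],
  "grip": 85
}}

```text
time_s: 1.4
eef_pos: [0.4474, 0.1564, 0.3131]
eef_rot: [0.001, 0.74, 0.673, 0.002]
wrist_force: [0.8, 0.2, 0.4]
opening: 0.992
grasp_force: 0.0
```

Run:
```python
from h import *
o=ctrl.get_obs(); p=o['eef_pos']; r=rot(o['eef_rot']); print(p,o['q'],r,np.arctan2(r[1,1],r[0,1]))
t=np.array([.53,-0.01,.21]); print((t-p)/.05)
```

```text
[0.44743695 0.1563715  0.31305188] [ 8.49365126e-02 -1.15271896e-01  1.74713934e+00  1.56295228e-04
  1.50606416e+00  1.79390109e-01] [[ 9.43215293e-02  9.95535152e-01  3.63461475e-03]
 [ 9.95541460e-01 -9.43238282e-02  4.65988192e-04]
 [ 8.06738402e-04  3.57445695e-03 -9.99993286e-01]] -0.09446486274596883
[ 1.65126099 -3.32743008 -2.06103765]
```

{"name": "move_arm", "arguments": {
  "plan": [0,0,0,0,0,0,0,0,0,0,0,0]
}}

```text
time_s: 1.65
eef_pos: [0.4454, 0.1583, 0.3117]
eef_rot: [-0.0, 0.738, 0.675, -0.0]
wrist_force: [0.2, -0.2, -0.5]
opening: 1.002
grasp_force: 0.0
```

{"name": "move_arm", "arguments": {
  "plan": [0.6,-1.1,-0.7,0,0,-0.04,1.2,-2.2,-1.4,0,0,-0.08,1.7,-3.3,-2,0,0,-0.08,1.7,-3.3,-2,0,0,-0.08,1.7,-3.3,-2,0,0,-0.08]
}}

```text
time_s: 2.28
eef_pos: [0.5305, -0.0061, 0.2114]
eef_rot: [-0.001, 0.764, 0.645, -0.0]
wrist_force: [-0.5, -0.0, -0.0]
opening: 0.993
grasp_force: 0.0
```

Run:
```python
from h import *
c=snap('wrist','w1.pkl'); save(c,'w1.png'); print(c['origin'],rot(c['attitude']))
```

```text
[0.54513779 0.07390247 0.3550032 ] [[ 0.98560128 -0.15986983 -0.05506136]
 [-0.16908102 -0.9343828  -0.31359272]
 [-0.00131437  0.31838722 -0.94795984]]
```

View pics/w1.png

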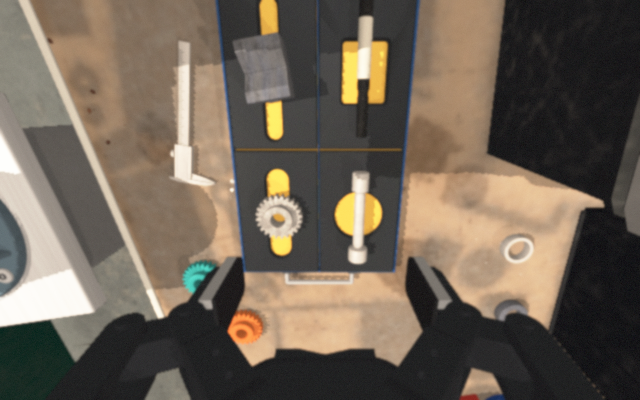

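Wrist view: the tray's centre cross is at (318,150), vee block about (263,68), marker (364,60), gear (279,217), gauge (358,215), and the teal and orange gears are outside the tray.

```bash
cat > meas.py <<'E'
from h import *
c=load('w1.pkl'); im=c['pixels']; hsv=cv2.cvtColor(im,cv2.COLOR_RGB2HSV)
yel=cv2.inRange(hsv,(18,140,110),(35,255,255)); yel[:,:232]=0; yel[:,410:]=0; yel[265:]=0
def comps(m,mn=25):
    n,l,s,ce=cv2.connectedComponentsWithStats(m); return [(s[i].tolist(),ce[i].round(1)) for i in range(1,n) if s[i,4]>mn]
def dist(m,z):
    pts=np.argwhere(m)[:,::-1].astype(float); P=plane(c,pts,z)[:,:2]
    r=cv2.minAreaRect((P*1000).astype(np.float32)); return np.round(r[0],1),np.round(r[1],1),round(r[2],1)
for b in comps(yel): print('yel',b)
def box(m,x0,y0,x1,y1):
    k=np.zeros_like(m); k[y0:y1,x0:x1]=m[y0:y1,x0:x1]; return k
print('vee pocket',dist(box(yel,335,35,395,108),.017))
print('gear pocket',dist(box(yel,330,185,390,240),.017))
print('gauge pocket',dist(box(yel,262,165,295,260),.017))
print('marker pocket',dist(box(yel,255,0,290,142),.017))
print('cross',plane(c,[[318,150]],.023))
g=cv2.inRange(hsv,(0,0,105),(180,60,255))
k=box(g,250,190,308,243); k=cv2.morphologyEx(k,cv2.MORPH_OPEN,np.ones((2,2)));P=plane(c,np.argwhere(k)[:,::-1].astype(float),.035)[:,:2]*1000
print('gear', cv2.minEnclosingCircle(P.astype(np.float32)))
k=box(g,345,165,372,266); print('gauge',dist(k,.034)); print(comps(k))
E
python3 meas.py
```

```text
yel ([259, 0, 20, 35, 596], array([268.2,  16.3]))
yel ([341, 41, 18, 63, 968], array([349.1,  72.8]))
yel ([367, 41, 21, 63, 1003], array([377.8,  72.5]))
yel ([265, 101, 18, 39, 594], array([274.1, 119.5]))
yel ([368, 149, 32, 1, 32], array([383.5, 149. ]))
yel ([266, 169, 24, 28, 545], array([277.4, 182.4]))
yel ([334, 193, 20, 42, 598], array([344.6, 213.6]))
yel ([364, 193, 19, 42, 539], array([371.9, 213.5]))
yel ([274, 214, 10, 7, 51], array([278.3, 217.5]))
yel ([270, 236, 22, 20, 322], array([280.9, 245.7]))
vee pocket (array([592.3, 100.7]), array([61.7, 48.6]), 80.2)
gear pocket (array([564.6, -61.5]), array([55.9, 61.1]), 80.3)
gauge pocket (array([465.5, -44.8]), array([117.2,  28.2]), 80.0)
marker pocket (array([493.1, 116.2]), array([138.3,  19. ]), 80.3)
cross [[0.52899168 0.02779842 0.023     ]]
gear ((468.6927795410156, -43.840118408203125), 29.041292190551758)
gauge (array([561.9, -62.5]), array([122.1,  24.4]), 81.1)
[([347, 171, 23, 94, 1213], array([358.4, 218. ]))]
```

{"name": "move_arm", "arguments": {
  "plan": [-0.6,-0.4,-0.8,0,0,0,-1.24,-0.75,-1.6,0,0,0,-1.24,-0.75,-2.4,0,0,0,-1.24,-0.75,-3,0,0,0,-1.24,-0.75,-3.3,0,0,0,-1.24,-0.75,-3.5,0,0,0,-1.24,-0.75,-3.6,0,0,0,-1.24,-0.75,-3.7,0,0,0,-1.24,-0.75,-3.7,0,0,0]
}}

```text
time_s: 3.45
eef_pos: [0.4688, -0.0443, 0.027]
eef_rot: [0.0, 0.764, 0.645, 0.0]
wrist_force: [-0.0, 0.7, 0.4]
opening: 1.0
grasp_force: 0.0
```

{"name": "move_arm", "arguments": {
  "plan": [0,0,0,0,0,0,0,0,0,0,0,0,0,0,0,0,0,0,0,0,0,0,0,0],
  "grip": 45
}}

```text
time_s: 3.95
eef_pos: [0.4688, -0.0444, 0.0279]
eef_rot: [0.0, 0.764, 0.645, -0.0]
wrist_force: [-4.6, 0.9, 11.4]
opening: 0.604
grasp_force: 60.3
```

{"name": "move_arm", "arguments": {
  "plan": [0,0,0.2,0,0,0,0,0,0.6,0,0,0,0,0,1.2,0,0,0,0,0,1.2,0,0,0]
}}

```text
time_s: 4.45
eef_pos: [0.4706, -0.045, 0.0892]
eef_rot: [0.002, 0.764, 0.645, 0.001]
wrist_force: [0.7, -0.6, -2.1]
opening: 0.599
grasp_force: 62.8
```

Run:
```python
from h import *
c=snap('wrist','w2.pkl'); save(c,'w2.png',(180,130,480,355),2); print(proj(c,[ctrl.get_obs()['eef_pos']]))
```

```text
[[321.19666225 255.123904  ]]
```

View pics/w2.png

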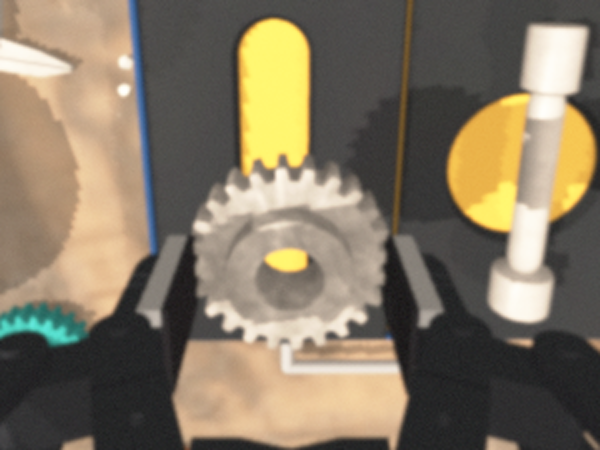

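{"name": "move_arm", "arguments": {
  "plan": [0.25,-1.1,0,0,0,0,0.55,-2.2,0,0,0,0,0.84,-3.4,0,0,0,0,0.84,-3.4,-0.5,0,0,0,0.84,-3.4,-1,0,0,0,0.84,-3.4,-1.3,0,0,0,0.84,-3.4,-1.45,0,0,0,0.84,-3.4,-1.52,0,0,0,0.84,-3.4,-1.55,0,0,0,0.84,-3.4,-1.57,0,0,0]
}}

```text
time_s: 5.75
eef_pos: [0.5112, -0.2145, 0.009]
eef_rot: [0.001, 0.764, 0.645, 0.0]
wrist_force: [0.1, -0.8, -1.5]
opening: 0.6
grasp_force: 62.8
```

{"name": "move_arm", "arguments": {
  "plan": [0,0,0,0,0,0,0,0,0,0,0,0,0,0,0,0,0,0],
  "grip": 85
}}

```text
time_s: 6.12
eef_pos: [0.5109, -0.2144, 0.0087]
eef_rot: [0.0, 0.764, 0.645, 0.0]
wrist_force: [0.2, -0.1, -0.2]
opening: 0.997
grasp_force: 0.0
```

{"name": "move_arm", "arguments": {
  "plan": [0,0,0.4,0,0,0,0,0,1,0,0,0,0,0,2,0,0,0,0.1,0.8,2.2,0,0,0,0.1,0.8,2.2,0,0,0,0.1,0.8,2.2,0,0,0]
}}

```text
time_s: 6.88
eef_pos: [0.5154, -0.1743, 0.1181]
eef_rot: [-0.0, 0.764, 0.645, -0.0]
wrist_force: [0.3, -0.4, -0.3]
opening: 0.994
grasp_force: 0.0
```

Run:
```python
from h import *
c=snap('wrist','w3.pkl'); save(c,'w3.png',(160,100,480,340),2); print(ctrl.get_obs()['eef_pos'])
```

```text
[ 0.51530222 -0.17452652  0.11782832]
```

View pics/w3.png

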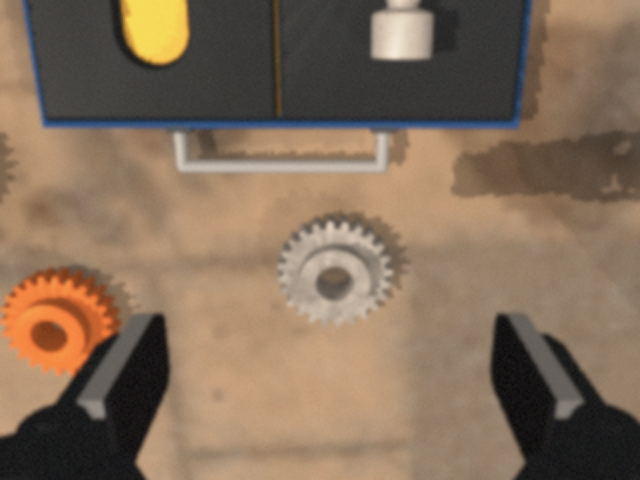

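The gear lies flat and hub-up on the bench at about (327,237) in the full picture. Next, a look straight down on the gauge.

{"name": "move_arm", "arguments": {
  "plan": [0.4,0.5,0.8,0,0,0,0.74,0.9,0.8,0,0,0,0.74,0.9,0.8,0,0,0,0.74,0.9,0.8,0,0,0]
}}

```text
time_s: 7.42
eef_pos: [0.5517, -0.1298, 0.1572]
eef_rot: [-0.001, 0.764, 0.645, -0.001]
wrist_force: [-0.7, 1.1, -0.3]
opening: 0.993
grasp_force: 0.0
```

Run:
```python
from h import *
o=ctrl.get_obs(); c=snap('wrist','w4.pkl'); print(o['eef_pos'],c['origin'])
g=proj(c,[[.562,-.0625,.034],[.5715,-.007,.034],[.5525,-.118,.034]]); print(g)
x,y=g[0]; save(c,'w4.png',(int(x)-90,int(y)-70,int(x)+90,int(y)+70),4); print(int(x)-90,int(y)-70)
```

```text
[ 0.55170285 -0.12982796  0.15718767] [ 0.56652135 -0.04977727  0.30071418]
[[322.70615398 121.67246644]
 [322.48220508  52.22462937]
 [322.90021316 181.98809095]]
232 51
```

View pics/w4.png

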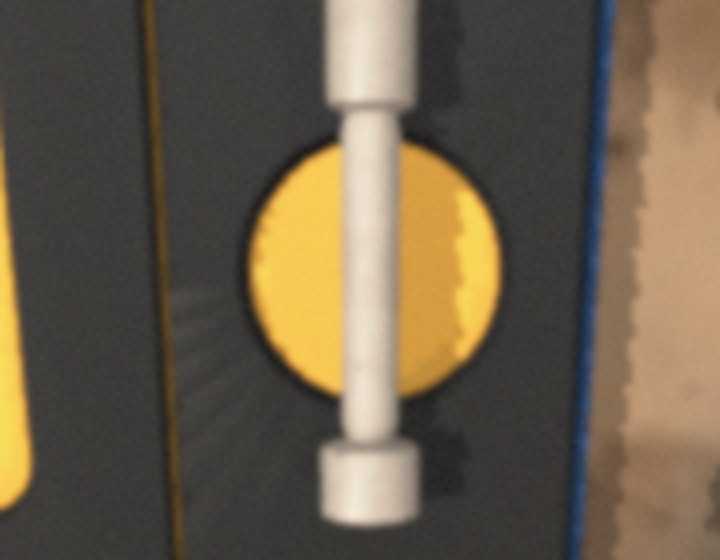

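Run:
```python
from h import *
c=load('w4.pkl')
q=plane(c,[[232+371/4,51+107/4],[232+369/4,51+442/4],[232+368/4,51+524/4]],.036)
print(q, np.linalg.norm(q[0]-q[1]))
d=(q[0]-q[1])/np.linalg.norm(q[0]-q[1]); print('mid',q[0]-.031*d,q[1]+.037*d,'yaw',np.arctan2(-d[0],d[1]))
t=plane(c,[[232+375/4,51+268/4]],.017);print('gear pocket',t)
```

```text
[[ 0.57000317 -0.02695732  0.036     ]
 [ 0.55726334 -0.09815652  0.036     ]
 [ 0.55364549 -0.11767916  0.036     ]] 0.07233000427195453
mid [ 0.56454299 -0.05747267  0.036     ] [ 0.56378033 -0.06173498  0.036     ] yaw -0.1770584382084627
gear pocket [[ 0.56517344 -0.06046337  0.017     ]]
```

{"name": "move_arm", "arguments": {
  "plan": [0.12,0.7,-0.5,0,0,0,0.25,1.39,-1,0,0,0,0.25,1.39,-1.6,0,0,0,0.25,1.39,-2.1,0,0,0,0.25,1.39,-2.4,0,0,0,0.25,1.39,-2.52,0,0,0,0.25,1.39,-2.52,0,0,0,0.25,1.39,-2.52,0,0,0],
  "grip": 40
}}

```text
time_s: 8.48
eef_pos: [0.5659, -0.0602, 0.0333]
eef_rot: [0.001, 0.764, 0.645, 0.0]
wrist_force: [-0.8, -0.4, -0.0]
opening: 0.466
grasp_force: 0.0
```

{"name": "move_arm", "arguments": {
  "plan": [0,0,0,0,0,0,0,0,0,0,0,0,0,0,0,0,0,0,0,0,0,0,0,0],
  "grip": 5
}}

```text
time_s: 8.98
eef_pos: [0.5654, -0.0599, 0.033]
eef_rot: [0.0, 0.764, 0.645, 0.0]
wrist_force: [-2.1, -0.1, 5.9]
opening: 0.112
grasp_force: 58.5
```

{"name": "move_arm", "arguments": {
  "plan": [0,0,0.2,0,0,0,0,0,0.6,0,0,0,0,0,0.8,0,0,0,0,0,0.8,0,0,0]
}}

```text
time_s: 9.48
eef_pos: [0.5658, -0.06, 0.0732]
eef_rot: [0.001, 0.764, 0.645, 0.001]
wrist_force: [0.4, -0.7, -1.8]
opening: 0.111
grasp_force: 58.3
```

Run:
```python
from h import *
o=ctrl.get_obs(); c=snap('wrist','w5.pkl'); print(o['eef_pos'],c['origin'])
save(c,'w5.png',(200,60,440,260),3)
```

```text
[ 0.56580304 -0.05996167  0.07323618] [0.58003134 0.02025931 0.21674994]
```

View pics/w5.png

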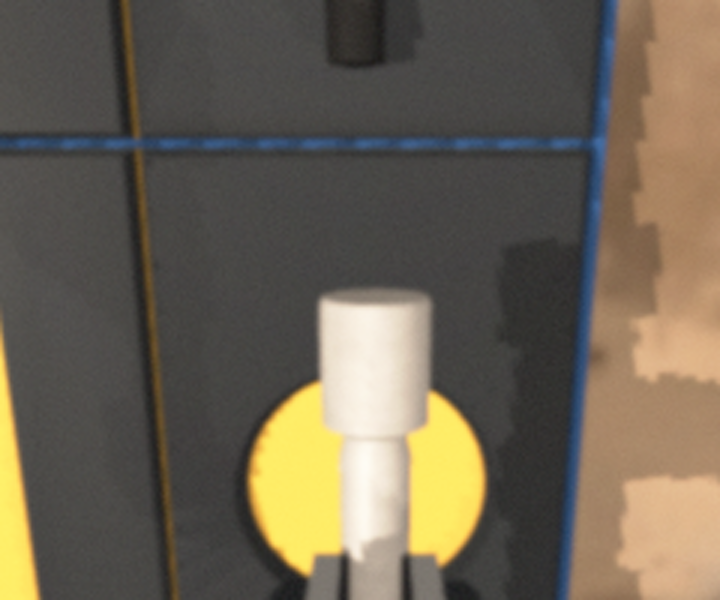

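Run:
```python
from h import *
c=load('w5.pkl'); ey=np.array([.170,.9854,0])
q=plane(c,[[200+375/3,60+434/3],[200+376/3,60+303/3],[200+376/3,60+290/3]],.083)
for a in q: print(a,(a-np.array([.5658,-.06,.083]))@ey)
```

```text
[ 0.57259272 -0.02578073  0.083     ] 0.034874430564302616
[ 0.57645638 -0.00418704  0.083     ] 0.05680967118628965
[ 0.57680363 -0.00215763  0.083     ] 0.05886848986299971
```

{"name": "move_arm", "arguments": {
  "plan": [-0.7,0.1,0,0,0,0,-1.4,0.2,0,0,0,0,-2,0.29,0,0,0,0,-2,0.29,-0.3,0,0,0,-2,0.29,-0.55,0,0,0,-2,0.29,-0.55,0,0,0,-2,0.29,-0.55,0,0,0]
}}

```text
time_s: 10.4
eef_pos: [0.4657, -0.0454, 0.0446]
eef_rot: [-0.0, 0.764, 0.645, -0.0]
wrist_force: [-0.4, -0.2, -0.9]
opening: 0.112
grasp_force: 58.5
```

Run:
```python
from h import *
o=ctrl.get_obs(); c=snap('wrist','w6.pkl'); print(o['eef_pos'],c['origin'])
save(c,'w6.png',(220,90,420,250),4)
n=np.array([.4661,-.0441,.017]);ey=np.array([.170,.9854,0]);ex=np.array([.9854,-.170,0])
hsv=cv2.cvtColor(c['pixels'],cv2.COLOR_RGB2HSV); m=cv2.inRange(hsv,(18,140,110),(35,255,255)); m[:60]=0
l=cv2.connectedComponentsWithStats(m)[2][1:]; print(l[l[:,4]>30])
p=np.argwhere(m)[:,::-1].astype(float); P=plane(c,p,.017)-n; a=P@ey; b=P@ex
k=(abs(b)<.025)&(abs(a)<.09); print(a[k].max(),b[k].min(),b[k].max())
```

```text
[ 0.46566814 -0.04544126  0.04464729] [0.48017953 0.03468925 0.18817075]
[[ 307   60   34   22  166]
 [ 302  145   41   99  519]
 [ 338  163    8   81  261]
 [ 430  192   93   84 5317]]
0.05808225790948846 -0.013921141230325626 0.013741056686365655
```

View pics/w6.png

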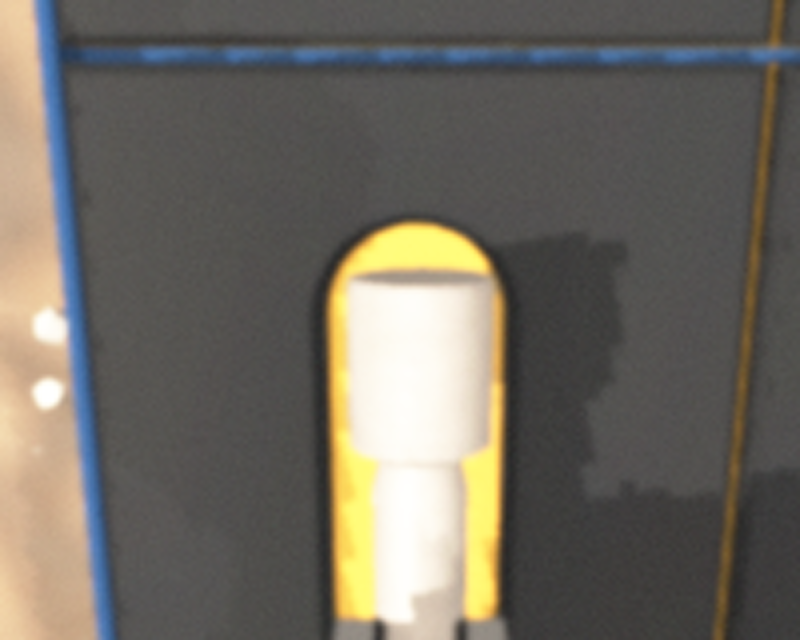

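The gauge hovers centred over its pocket (415 vs 420 in the crop, end clear of the pocket end). I'll lower it and release.

{"name": "move_arm", "arguments": {
  "plan": [0,0,-0.1,0,0,0,0,0,-0.2,0,0,0,0,0,-0.28,0,0,0,0,0,-0.34,0,0,0,0,0,-0.34,0,0,0]
}}

```text
time_s: 11.08
eef_pos: [0.465, -0.0452, 0.0276]
eef_rot: [-0.0, 0.764, 0.645, -0.0]
wrist_force: [-0.6, -0.9, -1.7]
opening: 0.114
grasp_force: 58.5
```

{"name": "move_arm", "arguments": {
  "plan": [0,0,0,0,0,0,0,0,0,0,0,0,0,0,0,0,0,0],
  "grip": 45
}}

```text
time_s: 11.45
eef_pos: [0.4654, -0.0454, 0.0281]
eef_rot: [0.0, 0.764, 0.645, 0.0]
wrist_force: [-1.0, 0.4, 0.4]
opening: 0.529
grasp_force: 0.0
```

{"name": "move_arm", "arguments": {
  "plan": [0,0,0.3,0,0,0,0,0,1,0,0,0,0,0,2,0,0,0,0,0,2.5,0,0,0,0,0,2.5,0,0,0]
}}

```text
time_s: 12.08
eef_pos: [0.467, -0.0459, 0.1562]
eef_rot: [0.003, 0.764, 0.645, 0.002]
wrist_force: [-0.1, -0.3, -0.3]
opening: 0.528
grasp_force: 0.0
```

Run:
```python
from h import *
o=ctrl.get_obs(); c=snap('wrist','w7.pkl'); print(o['eef_pos'],c['origin'])
g=proj(c,[[.466,-.044,.027],[.511,-.2145,.01]]); print(g)
save(c,'w7.png',(200,60,500,285),2.6)
```

```text
[ 0.46704239 -0.04589383  0.15616825] [0.48066662 0.03454522 0.29960819]
[[321.71038146 190.10417047]
 [381.29854601 310.51695456]]
```

View pics/w7.png

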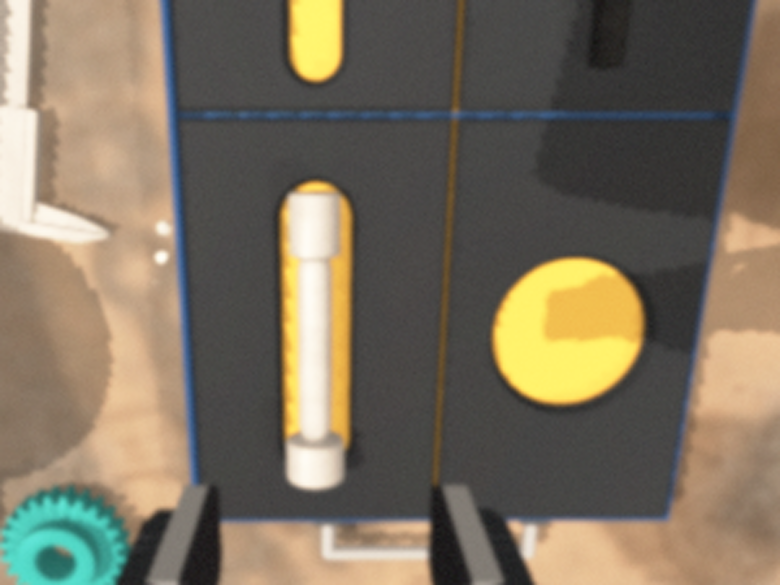

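Run:
```python
from h import *
c=load('w7.pkl'); n=np.array([.4661,-.0441,0]);ey=np.array([.170,.9854,0])
f=lambda a,z:((proj(c,[n+a*ey+[0,0,z]])-[200,60])*2.6).round(0)
print('pocket ends floor',f(.058,.017),f(-.058,.017),'face',f(.0605,.023),f(-.0605,.023))
for s,h in ((.056,.0365),(.031,.0365),(-.037,.0385),(-.056,.0385)): print('gauge seated',s,f(s,h), 'on face',f(s,h+.006))
```

```text
pocket ends floor [[316. 181.]] [[317. 464.]] face [[316. 176.]] [[317. 475.]]
gauge seated 0.056 [[316. 192.]] on face [[316. 193.]]
gauge seated 0.031 [[316. 263.]] on face [[316. 266.]]
gauge seated -0.037 [[317. 439.]] on face [[317. 445.]]
gauge seated -0.056 [[317. 483.]] on face [[317. 490.]]
```

{"name": "move_arm", "arguments": {
  "plan": [0.3,-1.2,0,0,0,0,0.6,-2.4,0,0,0,0,0.88,-3.37,-0.8,0,0,0,0.88,-3.37,-1.6,0,0,0,0.88,-3.37,-1.7,0,0,0,0.88,-3.37,-1.7,0,0,0],
  "grip": 85
}}

```text
time_s: 12.88
eef_pos: [0.5087, -0.213, 0.0676]
eef_rot: [-0.001, 0.764, 0.645, -0.0]
wrist_force: [-0.8, -0.9, -0.8]
opening: 0.992
grasp_force: 0.0
```

{"name": "move_arm", "arguments": {
  "plan": [0.04,-0.03,-0.4,0,0,0,0.04,-0.03,-0.8,0,0,0,0.04,-0.03,-1.05,0,0,0,0.04,-0.03,-1.2,0,0,0,0.04,-0.03,-1.2,0,0,0,0.04,-0.03,-1.2,0,0,0]
}}

```text
time_s: 13.62
eef_pos: [0.5116, -0.2156, 0.0085]
eef_rot: [0.001, 0.764, 0.645, 0.0]
wrist_force: [0.6, -0.0, -0.2]
opening: 0.992
grasp_force: 0.0
```

{"name": "move_arm", "arguments": {
  "plan": [0,0,0,0,0,0,0,0,0,0,0,0,0,0,0,0,0,0,0,0,0,0,0,0],
  "grip": 45
}}

```text
time_s: 14.12
eef_pos: [0.5115, -0.2159, 0.0116]
eef_rot: [0.0, 0.764, 0.645, -0.0]
wrist_force: [-12.3, 4.6, 34.2]
opening: 0.536
grasp_force: 25.1
```

{"name": "move_arm", "arguments": {
  "plan": [0,0,0.2,0,0,0,0,0,0.7,0,0,0,0,0,1.3,0,0,0,0.5,1,1.3,0,0,0,0.8,2,1.3,0,0,0,1.08,3.06,1.3,0,0,0,1.08,3.06,1.3,0,0,0,1.08,3.06,1,0,0,0,1.08,3.06,1,0,0,0]
}}

```text
time_s: 15.25
eef_pos: [0.5635, -0.0631, 0.0559]
eef_rot: [-0.001, 0.765, 0.644, -0.001]
wrist_force: [-0.2, -0.6, -0.2]
opening: 0.527
grasp_force: 0.0
```

Run:
```python
from h import *
o=ctrl.get_obs(); c=snap('wrist','w8.pkl'); print(o['eef_pos'],c['origin'])
save(c,'w8.png',(200,120,440,300),3)
print((proj(c,[[.565,-.061,.017]])-[200,120])*3)
```

```text
[ 0.56350983 -0.06310775  0.05592125] [0.57860363 0.01689511 0.19948125]
[[376.06969538 317.13106278]]
```

View pics/w8.png

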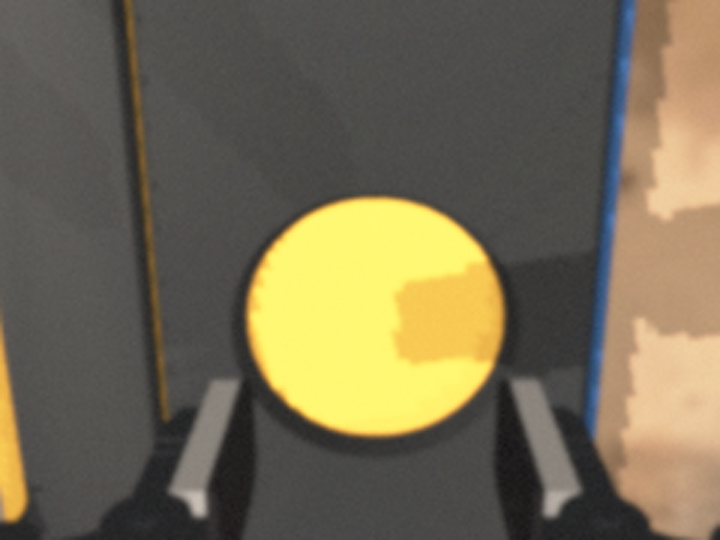

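The grasp missed: the fingers stand empty over the round pocket. Fingertips at that opening sit several mm above the TCP, so I was gripping only the rim's top edge. I'll locate the gear again.

{"name": "move_arm", "arguments": {
  "plan": [-0.5,-1,1,0,0,0,-0.9,-2,1.5,0,0,0,-0.9,-2.3,1.5,0,0,0,-0.9,-2.3,1.5,0,0,0],
  "grip": 85
}}

```text
time_s: 15.8
eef_pos: [0.52, -0.1802, 0.1338]
eef_rot: [0.001, 0.766, 0.643, 0.0]
wrist_force: [0.6, 0.6, -0.2]
opening: 0.993
grasp_force: 0.0
```

Run:
```python
from h import *
o=ctrl.get_obs(); c=snap('wrist','w9.pkl'); print(o['eef_pos'],c['origin'])
save(c,'w9.png',(160,100,480,340),2)
```

```text
[ 0.51996846 -0.1801961   0.13376821] [ 0.534575   -0.09996102  0.2772113 ]
```

View pics/w9.png

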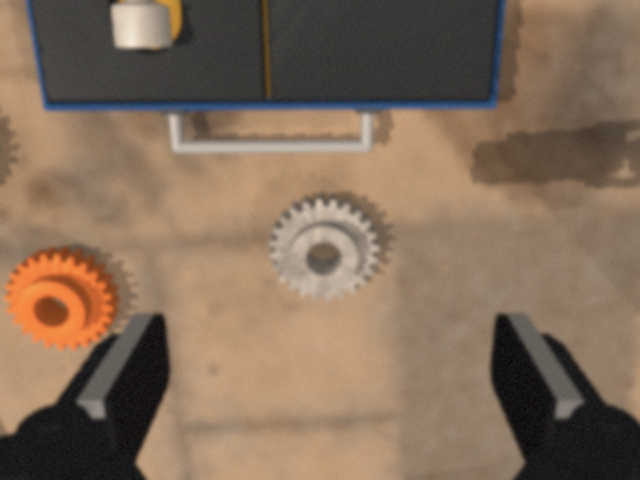

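Run:
```python
from h import *
c=load('w9.pkl'); print(plane(c,[[160+325/2,100+248/2]],.012),plane(c,[[160+323/2,100+258/2]],.02))
hsv=cv2.cvtColor(c['pixels'],cv2.COLOR_RGB2HSV)
g=cv2.inRange(hsv,(0,0,95),(180,45,255)); k=np.zeros_like(g); k[192:255,290:355]=g[192:255,290:355]
k=cv2.morphologyEx(k,cv2.MORPH_OPEN,np.ones((3,3)))
P=plane(c,np.argwhere(k)[:,::-1].astype(float),.012)[:,:2]*1000; print(cv2.minEnclosingCircle(P.astype(np.float32)),k.sum()/255)
```

```text
[[ 0.51322463 -0.21134073  0.012     ]] [[ 0.5119498  -0.21308307  0.02      ]]
((513.0582275390625, -209.6781768798828), 25.425601959228516) 817.0
```

{"name": "move_arm", "arguments": {
  "plan": [-0.15,-0.65,-0.8,0,0,0,-0.15,-0.65,-1.6,0,0,0,-0.15,-0.65,-2.2,0,0,0,-0.15,-0.65,-2.5,0,0,0,-0.15,-0.65,-2.64,0,0,0,-0.15,-0.65,-2.64,0,0,0,-0.15,-0.65,-2.64,0,0,0]
}}

```text
time_s: 16.73
eef_pos: [0.5135, -0.2102, 0.002]
eef_rot: [0.001, 0.764, 0.645, 0.0]
wrist_force: [0.2, -0.3, 0.5]
opening: 0.997
grasp_force: 0.0
```

{"name": "move_arm", "arguments": {
  "plan": [0,0,0,0,0,0,0,0,0,0,0,0,0,0,0,0,0,0,0,0,0,0,0,0],
  "grip": 45
}}

```text
time_s: 17.23
eef_pos: [0.5131, -0.2101, 0.0022]
eef_rot: [0.001, 0.764, 0.645, 0.0]
wrist_force: [-2.9, 2.3, 10.7]
opening: 0.613
grasp_force: 61.1
```

{"name": "move_arm", "arguments": {
  "plan": [0,0,0.3,0,0,0,0,0,0.8,0,0,0,0,0,1.4,0,0,0,0.4,1,1.4,0,0,0,0.7,2,1.4,0,0,0,1.04,3.02,1.4,0,0,0,1.04,3.02,1.2,0,0,0,1.04,3.02,1,0,0,0,1.04,3.02,1,0,0,0,1.04,3.02,1,0,0,0]
}}

```text
time_s: 18.48
eef_pos: [0.5644, -0.06, 0.0508]
eef_rot: [-0.0, 0.765, 0.644, -0.0]
wrist_force: [0.7, 0.3, -0.8]
opening: 0.61
grasp_force: 63.3
```

Run:
```python
from h import *
o=ctrl.get_obs(); c=snap('wrist','w10.pkl'); print(o['eef_pos'],c['origin'])
hsv=cv2.cvtColor(c['pixels'],cv2.COLOR_RGB2HSV)
y=cv2.inRange(hsv,(18,140,110),(35,255,255)); 
u,v=proj(c,[[.565,-.061,.017]])[0]; print(u,v)
n,l,s,ce=cv2.connectedComponentsWithStats(y); print(s[(s[:,4]>40)][1:])
z=o['eef_pos'][2]+.010
g=cv2.inRange(hsv,(0,0,105),(180,45,255)); k=np.zeros_like(g); k[170:330,275:370]=g[170:330,275:370]; k=cv2.morphologyEx(k,cv2.MORPH_OPEN,np.ones((3,3)))
n,l,s,ce=cv2.connectedComponentsWithStats(k); i=1+s[1:,4].argmax(); print('gear blob',s[i])
P=plane(c,np.argwhere(l==i)[:,::-1].astype(float),z)[:,:2]*1000; print(cv2.minEnclosingCircle(P.astype(np.float32)))
save(c,'w10.png',(200,130,440,310),3)
```

```text
[ 0.56443605 -0.05998391  0.05082368] [0.57909547 0.0201069  0.1943283 ]
324.671267468466 232.98922110756286
[[ 117    0   45   87  828]
 [ 279    0   30    6  108]
 [ 332    0   36    6  201]
 [ 150  148   56  152 2153]
 [ 280  192   88   48 2115]
 [ 314  267   22    6   92]]
gear blob [ 276  222   94   94 6674]
((564.5855102539062, -63.26426315307617), 29.22660255432129)
```

View pics/w10.png

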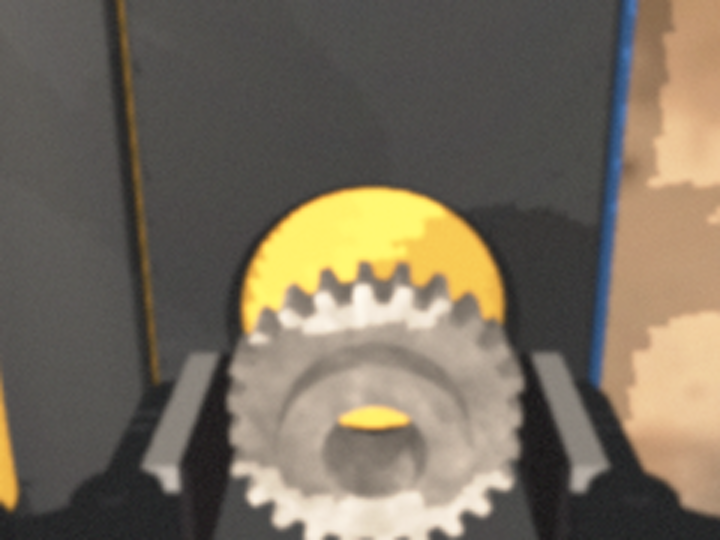

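The gear is squarely held and about 2 mm short of the pocket centre in y. I'll correct, lower and release.

{"name": "move_arm", "arguments": {
  "plan": [0,0.04,-0.1,0,0,0,0,0.04,-0.3,0,0,0,0,0.04,-0.45,0,0,0,0,0.04,-0.55,0,0,0,0,0.04,-0.6,0,0,0,0,0.04,-0.6,0,0,0]
}}

```text
time_s: 19.27
eef_pos: [0.5646, -0.0567, 0.0207]
eef_rot: [-0.0, 0.764, 0.645, -0.0]
wrist_force: [0.3, 0.3, -0.5]
opening: 0.611
grasp_force: 63.3
```

{"name": "move_arm", "arguments": {
  "plan": [0,0,0,0,0,0,0,0,0,0,0,0,0,0,0,0,0,0],
  "grip": 85
}}

```text
time_s: 19.65
eef_pos: [0.565, -0.0569, 0.0212]
eef_rot: [0.0, 0.764, 0.645, 0.0]
wrist_force: [0.2, -1.0, 0.4]
opening: 0.994
grasp_force: 0.0
```

{"name": "move_arm", "arguments": {
  "plan": [0,0,0.4,0,0,0,0,0,1,0,0,0,0,0,2,0,0,0,0,0,2.6,0,0,0,0,0,2.6,0,0,0,0,0,2.6,0,0,0]
}}

```text
time_s: 20.4
eef_pos: [0.5643, -0.0567, 0.1509]
eef_rot: [-0.0, 0.764, 0.645, -0.0]
wrist_force: [0.5, -0.1, 0.3]
opening: 0.999
grasp_force: 0.0
```

Run:
```python
from h import *
o=ctrl.get_obs(); c=snap('wrist','w11.pkl'); print(o['eef_pos'],c['origin'])
hsv=cv2.cvtColor(c['pixels'],cv2.COLOR_RGB2HSV)
g=cv2.inRange(hsv,(0,0,105),(180,45,255))
u,v=proj(c,[[.565,-.061,.029]])[0].astype(int); print(u,v)
k=np.zeros_like(g); k[v-42:v+42,u-42:u+42]=g[v-42:v+42,u-42:u+42]; k=cv2.morphologyEx(k,cv2.MORPH_OPEN,np.ones((2,2)))
n,l,s,ce=cv2.connectedComponentsWithStats(k); i=1+s[1:,4].argmax(); print('gear blob',s[i])
for z in (.029,.035):
  P=plane(c,np.argwhere(l==i)[:,::-1].astype(float),z)[:,:2]*1000; print(z,cv2.minEnclosingCircle(P.astype(np.float32)))
# bore: yellow/dark at hub top
print(proj(c,[[.565,-.061,.037]]))
y=cv2.inRange(hsv,(18,140,110),(35,255,255))
n,l,s,ce=cv2.connectedComponentsWithStats(y); print(np.c_[s[s[:,4]>20],ce[s[:,4]>20].round(1)][1:])
```

```text
[ 0.56429399 -0.05665696  0.15093943] [0.57877889 0.02347427 0.2944602 ]
325 198
gear blob [ 300  172   53   50 1612]
0.029 ((566.3253173828125, -62.333953857421875), 27.849374771118164)
0.035 ((566.6068115234375, -60.394493103027344), 27.219913482666016)
[[325.37645957 200.61167744]]
[[ 296.     0.    21.    50.   925.   305.7   24.9]
 [ 329.     0.    25.    50.  1153.   341.4   24.4]
 [ 199.    43.    26.    55.  1062.   212.2   69.5]
 [ 213.   136.    32.   108.   925.   233.8  189.1]
 [ 316.   166.    14.     5.    38.   322.   167.8]
 [ 296.   168.    19.    22.    65.   304.6  176.5]
 [ 318.   192.    15.    11.   117.   324.9  197. ]]
```

{"name": "move_arm", "arguments": {
  "plan": [-0.3,0.6,0.5,0,0,0,-0.6,1.2,1,0,0,0,-0.8,1.75,1,0,0,0,-0.8,1.75,1,0,0,0,-0.8,1.75,1,0,0,0]
}}

```text
time_s: 21.08
eef_pos: [0.5243, 0.0304, 0.1998]
eef_rot: [-0.001, 0.764, 0.645, -0.001]
wrist_force: [0.3, -1.2, 0.6]
opening: 0.996
grasp_force: 0.0
```

Run:
```python
from h import *
o=ctrl.get_obs(); c=snap('wrist','w12.pkl'); print(o['eef_pos'],c['origin'])
print(proj(c,[[.4935,.117,.069],[.4935,.117,.023],[.592,.1,.03]]))
save(c,'w12.png',(200,20,440,200),3.3)
```

```text
[0.52429409 0.0303591  0.19982482] [0.53900162 0.11052116 0.34329198]
[[275.01646051 107.50035703]
 [282.1990314  107.2850171 ]
 [376.69338824 107.39182616]]
```

View pics/w12.png

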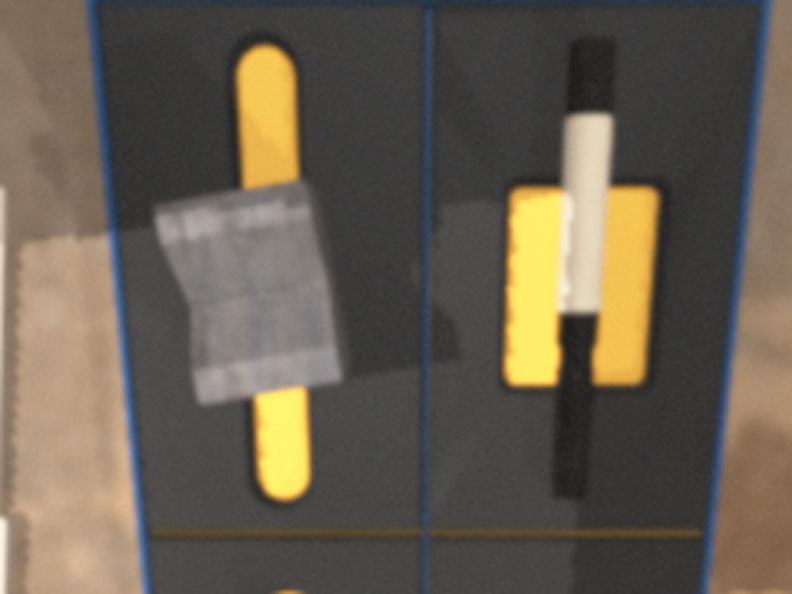

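The last picture shows the vee block's top corners at crop (155,205), (305,183), (337,380), (198,405), turned about 0.2 rad. The groove is crosswise. The marker axis runs from (592,40) to (570,495).

Run:
```python
from h import *
c=load('w12.pkl'); f=lambda a:np.array(a)/3.3+[200,20]
q=plane(c,f([(155,205),(305,183),(337,380),(198,405)]),.069)[:,:2]*1000; print(q.round(1),q.mean(0))
for i in range(4):
    d=q[(i+1)%4]-q[i]; print(np.linalg.norm(d).round(1), np.degrees(np.arctan2(d[1],d[0])).round(1))
m=plane(c,f([(592,40),(570,495)]),.030)[:,:2]*1000; d=m[0]-m[1]; print('marker',m,m.mean(0),np.linalg.norm(d),np.arctan2(-d[0],d[1]))
m=plane(c,f([(582,213)]),.037);print(m)
```

```text
[[473.6 142.2]
 [514.8 140.7]
 [513.2  88.5]
 [472.2  88.3]] [493.45878271 114.92381527]
41.2 -2.1
52.3 -91.7
41.0 -179.8
53.9 88.5
marker [[602.25687229 168.3841175 ]
 [580.19333785  34.39573497]] [591.22510507 101.38992624] 135.7928061570823 -0.16320293178450349
[[0.59289838 0.12184297 0.037     ]]
```

{"name": "move_arm", "arguments": {
  "plan": [-0.3,0.8,0,0,0,0.07,-0.62,1.69,-0.5,0,0,0.146,-0.62,1.69,-1.2,0,0,0.146,-0.62,1.69,-2,0,0,0.146,-0.62,1.69,-2.7,0,0,0.146,-0.62,1.69,-3.2,0,0,0.146,-0.62,1.69,-3.46,0,0,0.146,-0.62,1.69,-3.46,0,0,0.146,-0.62,1.69,-3.46,0,0,0.146]
}}

```text
time_s: 22.25
eef_pos: [0.4946, 0.115, 0.0287]
eef_rot: [0.001, 0.715, 0.699, 0.001]
wrist_force: [0.1, -0.5, 0.5]
opening: 0.999
grasp_force: 0.0
```

{"name": "move_arm", "arguments": {
  "plan": [0,0,0,0,0,0,0,0,0,0,0,0,0,0,0,0,0,0,0,0,0,0,0,0],
  "grip": 30
}}

```text
time_s: 22.75
eef_pos: [0.4937, 0.1154, 0.0286]
eef_rot: [0.0, 0.715, 0.699, 0.0]
wrist_force: [-2.6, -0.3, 5.9]
opening: 0.494
grasp_force: 62.8
```

{"name": "move_arm", "arguments": {
  "plan": [0,0,0.1,0,0,0,0,0,0.3,0,0,0,0,0,0.3,0,0,0]
}}

```text
time_s: 23.12
eef_pos: [0.4942, 0.1153, 0.0435]
eef_rot: [0.0, 0.715, 0.699, 0.0]
wrist_force: [0.2, -0.2, -6.5]
opening: 0.491
grasp_force: 61.9
```

{"name": "move_arm", "arguments": {
  "plan": [0,0,0.5,0,0,0,0,-0.4,1,0,0,0,0.05,-1.4,1,0,0,-0.04,0.1,-2.4,1,0,0,-0.08,0.15,-3.4,1,0,0,-0.12,0.2,-4.4,1,0,0,-0.146,0.3,-5.4,1,0,0,-0.146,0.34,-6.2,1,0,0,-0.146,0.34,-6.6,1,0,0,-0.146,0.34,-6.6,1,0,0,-0.146]
}}

```text
time_s: 24.38
eef_pos: [0.5103, -0.2157, 0.0925]
eef_rot: [-0.0, 0.765, 0.644, -0.0]
wrist_force: [-1.0, 0.3, -6.6]
opening: 0.494
grasp_force: 63.2
```

{"name": "move_arm", "arguments": {
  "plan": [0,0,-0.6,0,0,0,0,0,-1.2,0,0,0,0,0,-1.5,0,0,0,0,0,-1.65,0,0,0,0,0,-1.65,0,0,0,0,0,-1.65,0,0,0]
}}

```text
time_s: 25.12
eef_pos: [0.5115, -0.2152, 0.0114]
eef_rot: [0.001, 0.764, 0.645, 0.0]
wrist_force: [0.5, -0.3, -5.9]
opening: 0.493
grasp_force: 63.0
```

{"name": "move_arm", "arguments": {
  "plan": [0,0,-0.05,0,0,0,0,0,-0.09,0,0,0,0,0,-0.09,0,0,0,0,0,-0.09,0,0,0]
}}

```text
time_s: 25.62
eef_pos: [0.5106, -0.2148, 0.0059]
eef_rot: [-0.0, 0.764, 0.645, 0.0]
wrist_force: [-0.2, 0.2, -7.3]
opening: 0.493
grasp_force: 63.1
```

{"name": "move_arm", "arguments": {
  "plan": [0,0,0,0,0,0,0,0,0,0,0,0,0,0,0,0,0,0,0,0,0.5,0,0,0,0,0,1.5,0,0,0,0,0,2,0,0,0,0,0,2,0,0,0],
  "grip": 85
}}

```text
time_s: 26.5
eef_pos: [0.5124, -0.216, 0.1086]
eef_rot: [0.003, 0.764, 0.645, 0.001]
wrist_force: [0.4, -0.3, -0.3]
opening: 0.996
grasp_force: 0.0
```

{"name": "move_arm", "arguments": {
  "plan": [0.2,-0.0,0,0,0,0,0.4,1.1,0,0,0,0,0.7,2.2,0,0,0,0,1,3.3,0,0,0,0,1.3,4.4,0,0,0,0,1.58,5.5,0,0,0,0,1.58,6.35,-0.3,0,0,0,1.58,6.35,-0.6,0,0,0,1.58,6.35,-0.6,0,0,0,1.58,6.35,-0.6,0,0,0],
  "grip": 40
}}

```text
time_s: 27.75
eef_pos: [0.5897, 0.1016, 0.0755]
eef_rot: [-0.0, 0.765, 0.644, -0.0]
wrist_force: [-0.6, -0.2, 1.1]
opening: 0.468
grasp_force: 0.0
```

{"name": "move_arm", "arguments": {
  "plan": [0.03,0,-0.4,0,0,0,0.03,0,-0.7,0,0,0,0.03,0,-0.9,0,0,0,0.03,0,-0.97,0,0,0,0.03,0,-0.97,0,0,0,0.03,0,-0.97,0,0,0]
}}

```text
time_s: 28.5
eef_pos: [0.5916, 0.1028, 0.0279]
eef_rot: [0.0, 0.764, 0.645, 0.0]
wrist_force: [-0.6, 0.1, 0.5]
opening: 0.466
grasp_force: 0.0
```

{"name": "move_arm", "arguments": {
  "plan": [0,0,0,0,0,0,0,0,0,0,0,0,0,0,0,0,0,0,0,0,0,0,0,0],
  "grip": 5
}}

```text
time_s: 29.0
eef_pos: [0.5917, 0.1027, 0.028]
eef_rot: [0.0, 0.764, 0.645, 0.0]
wrist_force: [-1.2, 0.8, 5.9]
opening: 0.138
grasp_force: 61.2
```

{"name": "move_arm", "arguments": {
  "plan": [0,0,0.2,0,0,0,0,0,0.6,0,0,0,0,0,0.8,0,0,0,0,0,0.8,0,0,0]
}}

```text
time_s: 29.5
eef_pos: [0.5923, 0.1027, 0.0691]
eef_rot: [0.001, 0.764, 0.645, 0.001]
wrist_force: [0.6, 0.3, -0.3]
opening: 0.138
grasp_force: 60.5
```

Run:
```python
from h import *
o=ctrl.get_obs(); c=snap('wrist','w13.pkl'); print(o['eef_pos'],o['opening'])
# yellow vee pocket clear?
hsv=cv2.cvtColor(c['pixels'],cv2.COLOR_RGB2HSV)
ey=np.array([.17,.9854,0]);t=o['eef_pos']
q=proj(c,[t+a*ey+[0,0,.011] for a in np.arange(.01,.085,.005)])
for a,(u,v) in zip(np.arange(10,85,5),q): print(a,u.round(),v.round(),c['pixels'][int(v)%400,int(u)-12:int(u)+13:4].sum(1)//3 if 0<=v<400 else '')
```

```text
[0.59227845 0.10269797 0.06908289] 0.13808381380238724
10 323.0 250.0 [ 73 194 212 215 216 210 172]
15 323.0 242.0 [219 252 252 242 218 212 196]
20 323.0 233.0 [221 252 254 253 250 239 201]
25 323.0 224.0 [225 252 254 253 252 247 224]
30 323.0 215.0 [224 252 254 253 253 248 227]
35 323.0 205.0 [226 252 254 253 253 248 226]
40 323.0 196.0 [223 248 251 230 234 231 225]
45 323.0 186.0 [161 205 212 227 233 232 224]
50 323.0 176.0 [51 44 37 44 52 47 49]
55 323.0 165.0 [49 39 43 45 48 47 44]
60 323.0 155.0 [46 43 42 42 46 46 47]
65 323.0 144.0 [52 40 44 45 48 46 41]
70 323.0 133.0 [64 62 63 64 62 58 65]
75 323.0 121.0 [63 63 62 64 64 65 63]
80 323.0 110.0 [95 97 97 96 95 94 92]
```

{"name": "move_arm", "arguments": {
  "plan": [-0.7,0.1,0,0,0,0,-1.4,0.2,0,0,0,0,-1.98,0.28,0,0,0,0,-1.98,0.28,-0.25,0,0,0,-1.98,0.28,-0.4,0,0,0,-1.98,0.28,-0.4,0,0,0,-1.98,0.28,-0.4,0,0,0]
}}

```text
time_s: 30.42
eef_pos: [0.4928, 0.1165, 0.0473]
eef_rot: [0.0, 0.764, 0.645, 0.0]
wrist_force: [-0.4, 0.2, -0.3]
opening: 0.137
grasp_force: 60.5
```

Run:
```python
from h import *
o=ctrl.get_obs(); c=snap('wrist','w14.pkl'); t=o['eef_pos']; print(t)
n=np.array([.4935,.1168,.017]);ey=np.array([.170,.9854,0]);ex=np.array([.9854,-.170,0])
hsv=cv2.cvtColor(c['pixels'],cv2.COLOR_RGB2HSV); m=cv2.inRange(hsv,(18,140,90),(35,255,255))
P=plane(c,np.argwhere(m)[:,::-1].astype(float),.017)-n; a=P@ey; b=P@ex
k=(abs(b)<.02)&(a>.02)&(a<.09); print('pocket end',a[k].max())
for s in (.03,.05,.06,.065): 
    j=k&(abs(a-s)<.003); print(s,b[j].min(),b[j].max(),np.histogram(b[j],bins=np.arange(-.012,.0121,.002))[0])
ts=np.arange(.04,.08,.0025); q=proj(c,[t+x*ey+[0,0,.009] for x in ts])
for x,(u,v) in zip(ts,q): print(x.round(4),c['pixels'][int(round(v)),int(round(u))])
```

```text
[0.49284426 0.11654144 0.04726171]
pocket end 0.07045776836792439Traceback (most recent call last):
  File "<stdin>", line 8, in <module>
    return umr_minimum(a, axis, None, out, keepdims, initial, where)
ValueError: zero-size array to reduction operation minimum which has no identity
```

Run:
```python
from h import *
c=load('w14.pkl'); t=np.array([.49284,.11654,.04726])
n=np.array([.4935,.1168,.017]);ey=np.array([.170,.9854,0]);ex=np.array([.9854,-.170,0])
hsv=cv2.cvtColor(c['pixels'],cv2.COLOR_RGB2HSV); m=cv2.inRange(hsv,(15,100,70),(38,255,255))
P=plane(c,np.argwhere(m)[:,::-1].astype(float),.017)-n; a=P@ey; b=P@ex
k=(abs(b)<.02)&(a>.0)&(a<.09); print(k.sum(),a[k].min(),a[k].max(),b[k].min(),b[k].max())
for s in (.03,.04,.05,.06,.065,.07):
    u,v=proj(c,[n+s*ey])[0]; uu,vv=proj(c,[t+s*ey+[0,0,.006]])[0]; r=c['pixels'][int(v)]; rr=c['pixels'][int(vv)]
    print(s,u.round(1),v.round(),[int(x.mean()) for x in r[int(u)-20:int(u)+21:2]],' mk',uu.round(1),[int(x.mean()) for x in rr[int(uu)-16:int(uu)+17:2]])
```

```text
531 0.03825328067132599 0.07102940869139387 -0.009397836456650498 0.009323734213713101
0.03 324.5 191.0 [63, 56, 56, 93, 178, 208, 214, 219, 222, 224, 226, 234, 237, 238, 236, 235, 223, 153, 64, 54, 63]  mk 323.3 [63, 56, 124, 196, 211, 218, 221, 225, 234, 241, 242, 245, 243, 242, 232, 199, 91]
0.04 324.5 175.0 [66, 59, 55, 78, 74, 38, 41, 41, 40, 47, 46, 48, 51, 53, 53, 52, 41, 44, 47, 52, 64]  mk 323.3 [57, 62, 139, 198, 212, 218, 221, 223, 223, 228, 236, 238, 237, 236, 231, 203, 103]
0.05 324.5 159.0 [66, 59, 57, 80, 55, 41, 41, 44, 44, 50, 49, 51, 51, 51, 50, 48, 45, 42, 46, 51, 61]  mk 323.3 [57, 60, 91, 51, 45, 43, 44, 48, 55, 53, 50, 49, 47, 52, 49, 43, 45]
0.06 324.5 143.0 [65, 58, 62, 107, 68, 40, 42, 44, 43, 48, 45, 47, 46, 48, 48, 48, 48, 71, 53, 49, 56]  mk 323.2 [54, 68, 74, 43, 44, 52, 53, 46, 48, 49, 46, 49, 47, 45, 45, 40, 46]
0.065 324.5 134.0 [67, 59, 57, 87, 177, 196, 195, 196, 194, 195, 196, 196, 195, 196, 194, 191, 181, 118, 53, 54, 66]  mk 323.2 [56, 82, 98, 49, 40, 43, 42, 46, 46, 47, 47, 48, 46, 47, 46, 60, 65]
0.07 324.5 126.0 [69, 69, 69, 68, 65, 57, 56, 73, 100, 131, 132, 133, 114, 84, 54, 49, 59, 67, 68, 67, 67]  mk 323.2 [63, 55, 70, 157, 192, 195, 195, 195, 195, 195, 195, 195, 195, 191, 166, 79, 47]
```

{"name": "move_arm", "arguments": {
  "plan": [0.01,0,-0.15,0,0,0,0.01,0,-0.3,0,0,0,0.01,0,-0.4,0,0,0,0.01,0,-0.43,0,0,0,0.01,0,-0.43,0,0,0,0.01,0,-0.43,0,0,0]
}}

```text
time_s: 31.22
eef_pos: [0.4927, 0.1168, 0.026]
eef_rot: [0.0, 0.764, 0.645, 0.0]
wrist_force: [-0.3, 0.4, -0.2]
opening: 0.137
grasp_force: 60.6
```

{"name": "move_arm", "arguments": {
  "plan": [0,0,0,0,0,0,0,0,0,0,0,0,0,0,0,0,0,0],
  "grip": 40
}}

```text
time_s: 31.6
eef_pos: [0.4927, 0.1167, 0.0259]
eef_rot: [0.0, 0.764, 0.645, 0.0]
wrist_force: [0.5, 0.9, 0.2]
opening: 0.471
grasp_force: 0.0
```

{"name": "move_arm", "arguments": {
  "plan": [0,0,0.3,0,0,0,0,0,1,0,0,0,0,0,2,0,0,0,0,-0.6,2.6,0,0,0,0,-1.2,3,0,0,0,0,-1.2,3,0,0,0,0,-1.2,3,0,0,0]
}}

```text
time_s: 32.48
eef_pos: [0.4923, 0.0571, 0.1758]
eef_rot: [-0.0, 0.764, 0.645, 0.0]
wrist_force: [-0.6, -0.2, -1.0]
opening: 0.471
grasp_force: 0.0
```

Run:
```python
from h import *
o=ctrl.get_obs(); c=snap('wrist','w15.pkl'); print(o['eef_pos'])
n=np.array([.4935,.1168,.017]);ey=np.array([.170,.9854,0]);ex=np.array([.9854,-.170,0])
for s in (-.072,-.066,-.06,-.04,-.02,0,.02,.04,.06,.066,.072):
    u,v=proj(c,[n+s*ey+[0,0,.007]])[0]; r=c['pixels'][int(round(v))]; u=int(round(u))
    print(s,u,int(v),''.join('Y' if (x[0]-x[2]>60) else ('W' if x.mean()>140 else ('k' if x.mean()<52 else '.')) for x in r[u-16:u+17].astype(int)))
```

```text
[0.49228318 0.05712916 0.17578306]
-0.072 316 197 .................................
-0.066 316 192 ........kkkkk...kkkkk..kk........
-0.06 316 186 ........YYY.......kk.YYYY........
-0.04 316 168 .......YYYY.k...kkkk.YYYY........
-0.02 315 149 ........YYY...k.kkkkk.YYYY.......
0 315 129 ......k.YYWWWWWWWWWWWWYYYY.......
0.02 315 108 .....k.YYWWWWWWWWWWWWWYYYY.......
0.04 315 86 ....kk.YYWWWWWWWWWWWWWYYYY.k.....
0.06 314 64 .....k.YYY.kkkkkkkkkkk.YYYY.k....
0.066 314 57 .....kkkkkkkkkkkkkkkkk....kk.....
0.072 314 49 ..........kkkkkkkkkkkk...........
```

Run:
```python
from h import *
c=load('w15.pkl'); n=np.array([.4935,.1168,.017]);ey=np.array([.170,.9854,0])
for lo,hi in ((-.078,-.055),(.04,.085)):
  for s in np.arange(lo,hi,.0015):
    u,v=proj(c,[n+s*ey+[0,0,.013]])[0]; r=c['pixels'][int(round(v))]; u=int(round(u))
    print(round(s*1000,1),int(v),r[u-2:u+3].mean(0).astype(int),r[u+6:u+8].mean(0).astype(int))
```

```text
-78.0 204 [84 73 55] [84 73 56]
-76.5 203 [82 74 65] [80 73 64]
-75.0 201 [76 72 70] [75 73 69]
-73.5 200 [75 72 70] [76 75 72]
-72.0 199 [74 72 70] [74 72 70]
-70.5 197 [68 66 64] [75 73 72]
-69.0 196 [55 52 49] [71 69 67]
-67.5 195 [55 53 48] [64 62 61]
-66.0 193 [54 51 47] [56 56 53]
-64.5 192 [54 50 46] [60 51 41]
-63.0 191 [54 51 47] [93 72 45]
-61.5 189 [55 52 48] [135 101  51]
-60.0 188 [55 52 48] [190 140  61]
-58.5 186 [56 54 48] [199 147  62]
-57.0 185 [60 56 52] [190 139  58]
-55.5 184 [59 55 51] [190 140  58]
40.0 86 [233 220 194] [222 198 160]
41.5 84 [232 220 193] [222 198 160]
43.0 83 [233 220 193] [222 197 159]
44.5 81 [232 220 193] [221 195 157]
46.0 79 [228 215 188] [211 185 147]
47.5 77 [137 126 109] [142 116  77]
49.0 76 [45 42 39] [115  86  41]
50.5 74 [44 40 37] [118  91  46]
52.0 72 [46 42 39] [121  92  48]
53.5 70 [48 44 40] [119  91  45]
55.0 69 [45 42 39] [119  91  45]
56.5 67 [45 41 39] [121  91  46]
58.0 65 [45 42 40] [122  92  47]
59.5 63 [42 38 36] [120  90  45]
61.0 62 [45 42 40] [120  91  48]
62.5 60 [42 40 37] [121  92  49]
64.0 58 [42 40 38] [105  81  43]
65.5 56 [50 45 38] [89 70 40]
67.0 54 [158 119  56] [91 73 44]
68.5 52 [170 128  59] [51 46 40]
70.0 51 [51 44 37] [50 48 49]
71.5 49 [47 46 45] [64 62 62]
73.0 47 [64 64 63] [67 66 65]
74.5 45 [65 65 64] [68 67 65]
76.0 43 [66 66 65] [65 65 64]
77.5 41 [66 66 64] [67 67 66]
79.0 39 [54 56 58] [54 55 56]
80.5 38 [41 59 82] [43 60 84]
82.0 36 [ 53  77 110] [ 56  78 107]
83.5 34 [89 88 92] [84 85 87]
85.0 32 [116 102  90] [130 123 117]
```

{"name": "move_arm", "arguments": {
  "plan": [0.1,-1.1,0,0,0,0,0.15,-2.2,0,0,0,0,0.2,-3.3,0,0,0,0,0.3,-4.4,-0.3,0,0,0,0.37,-5.44,-0.8,0,0,0,0.37,-5.44,-1.4,0,0,0,0.37,-5.44,-1.4,0,0,0,0.37,-5.44,-1.4,0,0,0],
  "grip": 85
}}

```text
time_s: 33.52
eef_pos: [0.5114, -0.2142, 0.1061]
eef_rot: [-0.0, 0.764, 0.645, 0.0]
wrist_force: [-0.5, -0.2, 0.8]
opening: 0.994
grasp_force: 0.0
```

{"name": "move_arm", "arguments": {
  "plan": [0,-0.01,-0.6,0,0,0,0,-0.01,-1.1,0,0,0,0,-0.01,-1.5,0,0,0,0,-0.01,-1.8,0,0,0,0,-0.01,-1.97,0,0,0,0,-0.01,-1.97,0,0,0,0,-0.01,-1.97,0,0,0]
}}

```text
time_s: 34.4
eef_pos: [0.5117, -0.2161, 0.0081]
eef_rot: [0.001, 0.764, 0.645, 0.0]
wrist_force: [0.4, -0.2, 0.0]
opening: 0.989
grasp_force: 0.0
```

{"name": "move_arm", "arguments": {
  "plan": [0,0,0,0,0,0,0,0,0,0,0,0,0,0,0,0,0,0,0,0,0,0,0,0],
  "grip": 30
}}

```text
time_s: 34.9
eef_pos: [0.5112, -0.216, 0.0078]
eef_rot: [0.0, 0.764, 0.645, -0.0]
wrist_force: [-2.4, 0.4, 6.5]
opening: 0.492
grasp_force: 63.2
```

{"name": "move_arm", "arguments": {
  "plan": [0,0,0.3,0,0,0,0,0,0.9,0,0,0,0,0,1.6,0,0,0,0.2,0.9,1.6,0,0,0,0.4,1.9,1.6,0,0,0,0.7,2.9,1.6,0,0,0,1,3.9,1.6,0,0,0,1.3,4.9,1.6,0,0,0,1.5,5.9,1.6,0,0,0,1.62,6.26,1.6,0,0,0]
}}

```text
time_s: 36.15
eef_pos: [0.5912, 0.1004, 0.0869]
eef_rot: [-0.001, 0.763, 0.646, -0.0]
wrist_force: [0.0, -1.2, -6.3]
opening: 0.493
grasp_force: 62.6
```

{"name": "move_arm", "arguments": {
  "plan": [0,0,0,0,0,0,0,0,0,0,0,0]
}}

```text
time_s: 36.4
eef_pos: [0.5916, 0.0963, 0.0869]
eef_rot: [-0.0, 0.764, 0.645, -0.001]
wrist_force: [0.0, 0.1, -7.7]
opening: 0.5
grasp_force: 62.6
```

Run:
```python
from h import *
ey=np.array([.170,.9854,0]);ex=np.array([.9854,-.170,0]); n=np.array([.5923,.1005,.017])
c=load('w15.pkl'); hsv=cv2.cvtColor(c['pixels'],cv2.COLOR_RGB2HSV); m=cv2.inRange(hsv,(15,100,70),(38,255,255))
P=plane(c,np.argwhere(m)[:,::-1].astype(float),.017)-n; a=P@ey;b=P@ex;k=(abs(a)<.045)&(abs(b)<.04)
print('vee pocket',a[k].min(),a[k].max(),b[k].min(),b[k].max())
o=ctrl.get_obs(); c=snap('wrist','w16.pkl'); t=o['eef_pos']; print(t)
top=t+[0,0,.0382]
print('along ey')
for s in np.arange(.020,.040,.001):
    q=[proj(c,[top+s*ey+x*ex])[0] for x in (-.01,0,.01)]; print(round(s*1000,1),[c['pixels'][int(round(v)),int(round(u))].tolist() for u,v in q])
print('along ex, at ey=+24')
for s in np.arange(-.028,.029,.002):
    u,v=proj(c,[top+.024*ey+s*ex])[0]; print(round(s*1000),c['pixels'][int(round(v)),int(round(u))].tolist(),end=' ')
```

```text
vee pocket -0.031844022835327335 0.03131285639894928 -0.024866459899755822 0.02495587221247919
[0.59155684 0.09629438 0.08693838]
along ey
20.0 [[182, 174, 171], [105, 99, 97], [135, 128, 125]]
21.0 [[186, 178, 174], [107, 102, 97], [135, 128, 126]]
22.0 [[185, 178, 173], [112, 108, 105], [130, 123, 122]]
23.0 [[185, 176, 171], [117, 110, 108], [131, 125, 123]]
24.0 [[185, 177, 170], [123, 117, 112], [128, 123, 122]]
25.0 [[191, 181, 175], [130, 123, 120], [132, 126, 125]]
26.0 [[199, 189, 182], [133, 126, 122], [136, 130, 128]]
27.0 [[187, 176, 170], [130, 124, 120], [133, 127, 126]]
28.0 [[139, 132, 129], [119, 114, 114], [117, 111, 113]]
29.0 [[121, 115, 114], [113, 108, 108], [113, 108, 106]]
30.0 [[112, 107, 107], [115, 110, 109], [115, 109, 105]]
31.0 [[112, 106, 111], [111, 107, 104], [112, 106, 102]]
32.0 [[113, 110, 111], [111, 105, 105], [104, 100, 98]]
33.0 [[115, 109, 110], [112, 106, 105], [94, 91, 93]]
34.0 [[107, 103, 102], [108, 104, 105], [98, 95, 97]]
35.0 [[104, 99, 99], [102, 96, 96], [102, 100, 100]]
36.0 [[109, 103, 100], [104, 98, 97], [99, 96, 98]]
37.0 [[103, 99, 97], [102, 98, 98], [97, 93, 94]]
38.0 [[99, 97, 95], [102, 97, 97], [97, 94, 94]]
39.0 [[99, 96, 93], [127, 120, 117], [99, 94, 94]]
along ex, at ey=+24
-28 [91, 89, 85] -26 [69, 68, 65] -24 [101, 90, 75] -22 [104, 101, 97] -20 [180, 172, 166] -18 [185, 176, 172] -16 [180, 172, 166] -14 [159, 152, 146] -12 [178, 169, 161] -10 [185, 177, 170] -8 [181, 171, 166] -6 [127, 119, 117] -4 [130, 124, 119] -2 [126, 118, 115] 0 [123, 117, 112] 2 [129, 123, 121] 4 [127, 122, 123] 6 [129, 124, 126] 8 [133, 126, 128] 10 [128, 123, 122] 12 [128, 123, 120] 14 [137, 130, 125] 16 [128, 121, 118] 18 [119, 114, 111] 20 [116, 111, 107] 22 [149, 142, 135] 24 [92, 89, 88] 26 [66, 103, 149] 28 [203, 167, 130]
```

{"name": "move_arm", "arguments": {
  "plan": [0.01,0.08,-0.3,0,0,0,0.01,0.08,-0.6,0,0,0,0.01,0.08,-0.8,0,0,0,0.01,0.08,-0.8,0,0,0,0.01,0.08,-0.8,0,0,0]
}}

```text
time_s: 37.08
eef_pos: [0.593, 0.1012, 0.0475]
eef_rot: [0.0, 0.764, 0.645, 0.0]
wrist_force: [0.1, 0.2, -6.9]
opening: 0.495
grasp_force: 62.5
```

{"name": "move_arm", "arguments": {
  "plan": [-0.01,-0.01,-0.15,0,0,0,-0.01,-0.01,-0.28,0,0,0,-0.01,-0.01,-0.36,0,0,0,-0.01,-0.01,-0.42,0,0,0,-0.01,-0.01,-0.42,0,0,0,-0.01,-0.01,-0.42,0,0,0]
}}

```text
time_s: 37.83
eef_pos: [0.5923, 0.1007, 0.0265]
eef_rot: [0.0, 0.764, 0.645, 0.0]
wrist_force: [-0.7, 0.2, -7.1]
opening: 0.49
grasp_force: 62.6
```

{"name": "move_arm", "arguments": {
  "plan": [0,0,0,0,0,0,0,0,0,0,0,0,0,0,0,0,0,0],
  "grip": 85
}}

```text
time_s: 38.2
eef_pos: [0.5929, 0.1007, 0.0272]
eef_rot: [0.001, 0.764, 0.645, 0.001]
wrist_force: [0.5, 0.3, 0.1]
opening: 0.996
grasp_force: 0.0
```

{"name": "move_arm", "arguments": {
  "plan": [0,0,0.4,0,0,0,0,0,1.2,0,0,0,0,0,2.2,0,0,0,-0.4,-0.6,3,0,0,0,-0.8,-1.4,3.3,0,0,0,-1,-1.7,3.3,0,0,0,-1,-1.7,3.3,0,0,0]
}}

```text
time_s: 39.08
eef_pos: [0.5417, 0.0152, 0.1918]
eef_rot: [0.0, 0.765, 0.644, 0.0]
wrist_force: [0.4, 0.9, -0.5]
opening: 0.995
grasp_force: 0.0
```

Run:
```python
from h import *
ey=np.array([.170,.9854,0]);ex=np.array([.9854,-.170,0])
c=snap('wrist','w17.pkl'); o=ctrl.get_obs(); print(o['eef_pos'],c['origin'])
N=np.array([.5923,.1005,0])
def row(org,d,rng,z):
    out=''
    for s in rng:
        u,v=proj(c,[org+s*d+[0,0,z]])[0]; u,v=int(round(u)),int(round(v))
        if not(0<=u<640 and 0<=v<400): out+='?';continue
        x=c['pixels'][v,u].astype(int)
        out+='Y' if x[0]-x[2]>70 else ('W' if x.mean()>165 else ('o' if x.mean()>85 else('.' if x.mean()>55 else 'k')))
    print(out)
r=np.arange(-.04,.041,.001)
print('vee: ex lines at floor height, z=.017, from -40..40mm')
for s in (-.031,-.02,0,.02,.031): row(N+s*ey,ex,r,.017)
print('vee ey line at top z .063 for ex offsets')
for s in (-.018,-.01,.01,.018): row(N+s*ex,ey,r,.063)
print('vee ex at top')
for s in (-.026,.026): row(N+s*ey,ex,r,.063)
G=np.array([.4661,-.0441,0])
print('gauge ex lines z .017 +-20mm')
for s in (-.06,-.058,-.054,-.045,-.03,0,.02,.04,.05,.058,.06): row(G+s*ey,ex,np.arange(-.02,.021,.001),.017)
```

```text
[0.54195165 0.01588048 0.19131742] [0.55630436 0.09524025 0.33532547]
vee: ex lines at floor height, z=.017, from -40..40mm
................k.YYYYYYYYYYYYYYYYYYYYYYYYYYYYYYYYYYYYYYYYYYYYY...kkk.k..kkk..kk.
................oYYYYYoooooooooooooooooooooooooooooooooooooooooooooooooo.........
................YYYYYYooooooooooooooooooooooooooooooooooooooooooooooo..k..k......
................YYYYYoooooooooooooooooooooooooooooooooooooooooooooooooo....kk....
.............kkkkk....oooooooooooooooooooooooooooooooooooooooooooooooooo..kk.....
vee ey line at top z .063 for ex offsets
...........oYYYYoooooooooooooooooooooooooooooooooooooooooooooooooooo.............
...........oYYYYooooooooooooooooooooooooooooooooooooooooooooooooooooo............
...........oYYYYooooooooooooooooooooooooooooooooooooooooooooooooooooo............
k.k..k.k..kkkk.oooooooooooooooooooooooooooooooooooooooooooooooooooooo....k.......
vee ex at top
...............YYYYYYYYYYYYYYYYYYYYYYYYYYYYYYYYYYYYYYYYYo........k.k.k.....kkk..o
..........k..kkkkkkk.ooooooooooooooooooooooooooooooooooooooooo.kkkkk....k.......o
gauge ex lines z .017 +-20mm
..oooWWWWWWWWWWWWWWWWWWWWWWoooo.k........
..oooWWWWWWWWWWWWWWWWWWWWWWooo.kkkkk.....
...ooWWWWWWWWWWWWWWWWWWWWWWoooo.kkkkkk...
...kk.oYYYWWWWWWWWWWWWooooooYYYYYY.......
...kkkYYYYYWWWWWWWWWWWWYYYYYYYYYYoo......
....k..YYYWWWWWWWWWWWWWWYYYYYYYYYYo......
...kkkYYYYWWWWWWWWWWWWWWYYYYYYYYYoo......
..kkk.oWWWWWWWWWWWWWWWWWWWWYYYYYYY.......
.......oWWWWWWWWWWWWWWoooooYYYYYYo.......
.............oYYYYYYYYYYYYo..............
.........................................
```

Numbers show all pieces over their own pockets. I'll probe the heights with shut fingers, just above the seated tops: no contact means seated, and contact would press the piece home. Vee block first.

{"name": "move_arm", "arguments": {
  "plan": [0.4,0.7,0,0,0,0,0.8,1.4,0,0,0,0,1.09,2.17,-0.5,0,0,0,1.09,2.17,-1.2,0,0,0,1.09,2.17,-1.9,0,0,0,1.09,2.17,-2.3,0,0,0,1.09,2.17,-2.4,0,0,0,1.09,2.17,-2.47,0,0,0,1.09,2.17,-2.54,0,0,0,1.09,2.17,-2.54,0,0,0],
  "grip": 0
}}

```text
time_s: 40.38
eef_pos: [0.5971, 0.1241, 0.065]
eef_rot: [0.0, 0.764, 0.645, 0.0]
wrist_force: [0.2, 0.0, -0.2]
opening: -0.0
grasp_force: 0.0
```

{"name": "move_arm", "arguments": {
  "plan": [0,0,0.5,0,0,0,-0.7,-0.06,0.5,0,0,0,-1.5,-0.12,0.5,0,0,0,-2.08,-0.18,0.3,0,0,0,-2.08,-0.18,-0.1,0,0,0,-2.08,-0.18,-0.4,0,0,0,-2.08,-0.18,-0.55,0,0,0,-2.08,-0.18,-0.63,0,0,0,-2.08,-0.18,-0.65,0,0,0,-2.08,-0.18,-0.65,0,0,0]
}}

```text
time_s: 41.62
eef_pos: [0.4931, 0.1152, 0.0323]
eef_rot: [0.0, 0.764, 0.645, 0.0]
wrist_force: [-0.2, 0.5, 3.3]
opening: -0.001
grasp_force: 1.2
```

{"name": "move_arm", "arguments": {
  "plan": [0,0,-0.02,0,0,0,0,0,-0.04,0,0,0,0,0,-0.04,0,0,0]
}}

```text
time_s: 42.0
eef_pos: [0.4933, 0.1151, 0.0315]
eef_rot: [0.0, 0.764, 0.645, 0.0]
wrist_force: [-6.4, -1.4, 15.3]
opening: 0.003
grasp_force: 7.7
```

{"name": "move_arm", "arguments": {
  "plan": [0,0,0.5,0,0,0,-0.1,-0.9,1,0,0,0,-0.3,-2,1,0,0,0,-0.5,-3.1,1,0,0,0,-0.7,-4.09,0.8,0,0,0,-0.7,-4.09,0.5,0,0,0,-0.7,-4.09,0.3,0,0,0,-0.7,-4.09,0.24,0,0,0,-0.7,-4.09,0.21,0,0,0,-0.7,-4.09,0.21,0,0,0]
}}

```text
time_s: 43.25
eef_pos: [0.458, -0.0886, 0.0405]
eef_rot: [0.0, 0.764, 0.645, 0.0]
wrist_force: [-0.3, 0.8, 0.1]
opening: 0.0
grasp_force: 0.0
```

{"name": "move_arm", "arguments": {
  "plan": [0,0,0.4,0,0,0,0.15,0.9,0.4,0,0,0,0.31,1.76,0.3,0,0,0,0.31,1.76,0.05,0,0,0,0.31,1.76,-0.04,0,0,0,0.31,1.76,-0.07,0,0,0,0.31,1.76,-0.07,0,0,0]
}}

```text
time_s: 44.12
eef_pos: [0.4732, -0.0021, 0.0369]
eef_rot: [0.0, 0.765, 0.644, -0.0]
wrist_force: [0.2, 0.9, 0.7]
opening: -0.001
grasp_force: 0.0
```

{"name": "move_arm", "arguments": {
  "plan": [0,0,0.5,0,0,0,0.6,-0.4,1,0,0,0,1.2,-0.8,1,0,0,0,1.85,-1.2,0.8,0,0,0,1.85,-1.2,0.4,0,0,0,1.85,-1.2,0.1,0,0,0,1.85,-1.2,0.02,0,0,0,1.85,-1.2,0.02,0,0,0]
}}

```text
time_s: 45.12
eef_pos: [0.5653, -0.0612, 0.038]
eef_rot: [-0.0, 0.764, 0.645, -0.0]
wrist_force: [0.7, -0.2, -1.3]
opening: 0.002
grasp_force: 0.0
```

All four pieces are seated by the probe. I'll retract and hand in.

{"name": "move_arm", "arguments": {
  "plan": [0,0,0.5,0,0,0,0,0,1.5,0,0,0,0,0,2.7,0,0,0,0,0,3.5,0,0,0,0,0,3.5,0,0,0,0,0,3.5,0,0,0]
}}

```text
time_s: 45.88
eef_pos: [0.5651, -0.061, 0.2125]
eef_rot: [-0.0, 0.764, 0.645, -0.0]
wrist_force: [-0.5, -0.7, -1.0]
opening: -0.005
grasp_force: 0.0
```

Run:
```python
from bench import ctrl
print(ctrl.hand_in())
```

```text
the job is handed in; nothing more can be done
None
```

I placed the gear, vee block, plug gauge and paint marker in their own pockets, found all four at seated height with the shut fingers, and handed the job in at about 46 s; no verdict came back.

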